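Show the reference plate to the code reader

TASK

Lift the clear dust hood off the plate stand, hang it by its handle across both hooks of the hanger without its rim ever touching the bench, and let go of it. Then take the glass plate from the stand's front groove (nearer the robot): its notched corner shows which end is frosted and which face bears the label. Finish holding it still in the gripper, label up and squarely facing the code reader's window, with the label (not the plate's middle) centred 12 cm in front of the window; leave the rear plate standing in its groove and everything else in its place.

Things in the scene. Friction and masses are not known exactly. Their poses are not given: they have to be found in the camera images.
- hood_handle (a point): Centre of the hood's steel handle bar, which lies along y: 10 mm wide (x), 10 mm high (z), 82 mm long between its legs. It is 100 mm above the rim and 39 mm above the hood's flat top, with 34 mm clear between bar and top. Grip the middle of the bar, closing along x. Axes: the hood's, z up.
- hood: Clear plastic dust hood over the two plates: an open-bottomed box 104 mm (x) by 100 mm (y), 61 mm high without its handle, wall 3 mm, 0.16 kg. Its origin is the centre of its lower edge. It stands loose on the plate stand, and must rise 55 mm to clear the plates.
- hood_rim (a point): Centre of the hood's open lower edge (rim); 6 mm above the bench while the hood stands on the plate stand.
- hook_seat (a point): Where the bar's centre lies when the hood hangs across both hooks. The level part of the hooks is 30 mm long (x) about this point, their top 5 mm below it; 27 mm before it (-x) the tips rise to 5 mm above it, and 27 mm behind, the hooks rise as much. Axes: x from tips to post, y across the hooks, z up. Enter from -x with the bar 20 mm above this point, then lower.
- hanger: Fixed hanger: a post with two parallel round steel hooks, 7 mm thick, at y = +29 and -29 mm (51 mm free between them for the fingers), pointing to -x (towards the robot, yaw within 0.2 rad). Origin at the foot beside the post, 77 mm beyond the seat. The crossbar is 74 mm behind the seat. A tall machine frame stands close by on its left (+y), so come and go on the robot's side.
- stand_mid (a point): On the plate stand, midway between its two grooves at the height of the plates' middle (39 mm above the bench). Axes: x from the front groove (x = -22 mm, nearer the robot) to the rear one (x = +22 mm), z up.
- plate_stand: Fixed stand, yaw within 0.25 rad: aluminium base 124 x 120 mm, 10 mm high inside the hood, and a black rail 72 mm (x) by 30 mm (y), top 34 mm above the bench, with two cross grooves along y, 7.6 mm wide and 10 mm deep. A glass plate stands in each and overhangs the rail by 13 mm at each side.
- plate_a: One of two like glass reference plates, 56 x 30 x 6 mm, 30 g, upright on a long edge in a groove of the stand; which is in front varies. 18 mm at one end is frosted, with an 8 x 8 mm notch in one corner. Label facing you and frosted end right, the notch is top right. So with the frosted end at the robot's right, notch up means the label faces the robot, notch down that it faces away.
- plate_b: One of two like glass reference plates, 56 x 30 x 6 mm, 30 g, upright on a long edge in a groove of the stand; which is in front varies. 18 mm at one end is frosted, with an 8 x 8 mm notch in one corner. Label facing you and frosted end right, the notch is top right. So with the frosted end at the robot's right, notch up means the label faces the robot, notch down that it faces away.
- plate_a_mid (a point): Centre of this plate. Axes: x to the frosted end, y to the notched long edge, z straight out of the label face. Grip it from above by its two short end edges, 56 mm apart (closing along its x), at this height; an end edge is 30 mm high, 22 mm where the notch is.
- plate_b_mid (a point): Centre of this plate. Axes: x to the frosted end, y to the notched long edge, z straight out of the label face. Grip it from above by its two short end edges, 56 mm apart (closing along its x), at this height; an end edge is 30 mm high, 22 mm where the notch is.
- plate_a_label (a point): Centre of this plate's label, a 12 mm square etched code on the label face of the frosted end: 18.5 mm from the plate's centre towards the frosted end, 5 mm away from the notched edge, 3 mm out (the face). Axes as for the plate's centre.
- plate_b_label (a point): Centre of this plate's label, a 12 mm square etched code on the label face of the frosted end: 18.5 mm from the plate's centre towards the frosted end, 5 mm away from the notched edge, 3 mm out (the face). Axes as for the plate's centre.
- reading_point (a point): Point in the air where the label's centre must be held, 120 mm straight in front of the code reader's window, 170 mm above the bench. Axes: z from here to the window, leaning 35 degrees from upright away from the robot; y level, to the left; x away from the robot and downwards. The label face must look along this z. The space on the robot's side is free.
- reader_window (a point): Centre of the code reader's window, the lower face of a grey box of 46 x 52 x 63 mm on a column; it looks down towards the robot.
- code_reader: The fixed code reader; origin at the foot of its column (18 mm thick, 343 mm high), 140 mm beyond the reading point. Its head hangs 245 to 345 mm above the bench, on the robot's side of the column.
- caliper: Caliper lying on the bench, 62 x 160 x 13 mm; bystander, leave alone.
- die_box_1: Flat black box, 54 x 53 x 14 mm; bystander, leave alone.
- die_box_2: Another flat black box, 54 x 53 x 14 mm; bystander, leave alone.
- spacer_block: Small steel block, 20 x 50 x 25 mm; bystander, leave alone.
- spare_lens: Black lens barrel standing upright, 38 mm thick, 58 mm high; bystander, leave alone.
- loupe: Black loupe standing upright, 37 mm thick, 40 mm high; bystander, leave alone.
- tape_roll: Roll of tape lying flat, 58 mm across, 19 mm high; bystander, leave alone.

How it is judged:
On the way:
1. the hood hangs by its handle bar across both hooks of the hanger and is released (x of hood_handle in the frame of hook_seat between -0.022 and 0.022 m and y of hood_handle in the frame of hook_seat between -0.016 and 0.016 m and z of hood_handle in the frame of hook_seat between -0.008 and 0.008 m and angle between the y axis of hood_handle and the y axis of hook_seat, either way round below 0.25 rad and angle between hood_handle's own z axis and vertical below 0.25 rad and contact force between the fingers and hood below 0.1 N and linear speed of hood below 0.05 m/s), for 0.3 s.
At the end, for the whole second after the job is handed in: Hood hangs free on both hooks (bar within 22 mm along, 16 mm across the hooks of the seat, tilt < 0.25 rad). Front plate held still, label up, within 0.5 rad of the reader's axis, label centre within 14 mm sideways and 30 mm in distance of the reading point. Rear plate still in its groove (all of step 1 and ((x of plate_a_label in the frame of reading_point between -0.014 and 0.014 m and y of plate_a_label in the frame of reading_point between -0.014 and 0.014 m and z of plate_a_label in the frame of reading_point between -0.03 and 0.03 m and angle between plate_a_label's own z axis and vertical below 1.15 rad and angle between the z axis of plate_a_label and the z axis of reading_point, either way round below 0.5 rad and contact force between the fingers and plate_a above 0.5 N and contact force between plate_a and code_reader below 0.1 N and linear speed of plate_a below 0.03 m/s and x of plate_b_mid in the frame of stand_mid between 0.018 and 0.026 m and y of plate_b_mid in the frame of stand_mid between -0.008 and 0.008 m and z of plate_b_mid in the frame of stand_mid between -0.004 and 0.004 m) or (x of plate_b_label in the frame of reading_point between -0.014 and 0.014 m and y of plate_b_label in the frame of reading_point between -0.014 and 0.014 m and z of plate_b_label in the frame of reading_point between -0.03 and 0.03 m and angle between plate_b_label's own z axis and vertical below 1.15 rad and angle between the z axis of plate_b_label and the z axis of reading_point, either way round below 0.5 rad and contact force between the fingers and plate_b above 0.5 N and contact force between plate_b and code_reader below 0.1 N and linear speed of plate_b below 0.03 m/s and x of plate_a_mid in the frame of stand_mid between 0.018 and 0.026 m and y of plate_a_mid in the frame of stand_mid between -0.008 and 0.008 m and z of plate_a_mid in the frame of stand_mid between -0.004 and 0.004 m))); the arm keeps its last pose, push and grip.
It fails at once if the hood's rim touches the bench (height (world z) of hood_rim below 0.003 m).
It fails at once if a bystander is pushed more than 20 mm from its place (distance of any of caliper, die_box_1, die_box_2, spacer_block, spare_lens, loupe, tape_roll from where it was at the start of the episode above 0.02 m).
It also fails if it takes over 58 s, if anything falls off the work surface, if the arm or the gripper's body presses on something with over 40 N, if the wrist force passes 120 N, or if a joint passes its speed limit or range.

ROBOT

A 7-joint arm with a two-finger parallel gripper is mounted at the origin on a cart in front of the work surface, level with it; the furniture and walls round the work are solid. World frame = base frame: x ahead of the robot, y to its left, z up, the work surface at z = 0. Lengths are in m, angles in rad, forces in N, time in s.
With the tool pointing down it reaches from about 0.425 to 0.875 m from the base axis. Payload 4.7 kg.
Tool frame: the origin (TCP) lies at the very end of the fingers, on their centre line; the grasp point (between the pads) lies 19 mm behind it; z points along the fingers, y is the direction in which the jaws open and shut (so a half turn about z gives the same grasp; the last joint's range is limited). The gripper opens to 87 mm and grips with 3 to 60 N. Pads are 19 mm wide; open, the fingers measure 117 mm over their backs; the gripper's body (75 mm by 190 mm) begins 51 mm behind the grasp point.
Start: joints at [-1.125, 0.321, -0.07, 1.45, 0.023, 1.371, -0.057], TCP at [0.272, 0.59, 0.223] pointing down, gripper open.
Joint ranges: [-2.86, 2.86], [-0.3, 2.09], [-1.38, 1.24], [0.06, 2.45], [-1.56, 4.7], [0.09, 2.05], [-2.69, 2.69]. Speed limits (rad/s): [2.57, 2.57, 3.14, 3.14, 3.14, 3.14, 3.14].

INTERFACE

Orientations are given as a rotation vector (axis times angle).
In Python, from bench import ctrl, get_image, camera_info gives the robot as it stands.
- The arm moves only by the tool carry_out, never from a script. Its argument "commands" is a list of rows, each an object of numbers: "tx", "ty", "tz": the shift along the tool's x, y, z in m; "rx", "ry", "rz": the turn, a rotation vector about the tool's x, y, z in rad; "jaw": the opening, from 0 (shut) to 1 (fully open). In form: [{"tx": .., "ty": .., "tz": .., "rx": .., "ry": .., "rz": .., "jaw": ..}, ...]. A call has 1 to 12 rows; each row is the pose to reach, as a shift and turn from the pose commanded when the call began, along the tool's axes at that moment; what a row does not reach only later rows make up. A row lasts 1/8 s, in which the tool goes at most 62.5 mm and 10.7 degrees, less where a joint would pass 70% of its speed; a pose out of reach is approached as far as the arm can. A call with a gripper value outside its range is refused whole. The fingers move at their own pace and stop on an object; "grip_force" is the grip in N (left out, the last holds). Time passes only in rows, so rows that repeat a pose let the fingers close. It gives the time, the measured TCP pose, the force and the opening at its end, in the units of the state.
- ctrl.get_state(): the state, without advancing time (a new reading comes with each control period).
- get_image(name): name is "scene" or "top" or "wrist"; returns the picture (384x512x3 uint8, red, green, blue); there is no depth.
- camera_info(name): a dict with "intrinsics" (3x3 intrinsics, pixels), "k1" (the pictures are not rectified: a ray, as slopes to the right and down, at radius r is drawn at 1 + k1 r^2 times it, then the intrinsics apply), "R" (3x3) and "t" (3): a world point X has camera coordinates R X + t. Camera axes: x right, y down, z forward; pixel columns grow to the right and rows downward; lengths in m; the calibration is good to about 2 mm. A picture is of the moment at which its call begins: read the wrist's pose just before it. camera_info takes no time and is no camera call; for the wrist camera it gives the pose at the moment of the call.
- ctrl.close_job(): hands the job in, once; it reports no verdict.
The state is a dict: "time": time; "joint_positions": joint angles; "qd": joint speeds; "joint_torque": joint torques, N m; "position": TCP position; "tool_rot": TCP orientation; "ft_force": force on the tool from outside, world axes, zero at the start; "torque": the same for the moment, N m; "grip_width": opening from 0.0 (shut) to 1.0 (fully open).
Only numpy, scipy, OpenCV 4.12 (cv2) and the standard library are available. Lean on these libraries where they do the work, as an engineer would, in place of code of your own. Each camera call takes 0.05 s, during which the arm holds its last target.

## Working session

There is one attempt and no reset: what is moved stays moved. The work goes in short steps, Python scripts to look and compute and a tool call to move; the robot and the scene stay as the last step left them, time stands still between calls to the robot, and variables do not carry over. Pictures are saved under pics/ and viewed, and the job is handed in when it is done.

Besides the shell and the picture viewer there is one more tool, called after "Call:" as name(argument=value, ...), one argument or row to a line, values as JSON. carry_out: Moves the arm, as the interface text tells. Its arguments: {"type":"object","properties":{"commands":{"type":"array"},"grip_force":{"type":"number"}},"required":["commands"]}

```bash
ls; mkdir -p pics
python3 - <<'E'
from bench import ctrl,get_image,camera_info
import cv2
print(ctrl.get_state())
for n in ["scene","top","wrist"]:
    c=camera_info(n);print(n,c)
    cv2.imwrite(f"pics/{n}0.png",cv2.cvtColor(get_image(n),cv2.COLOR_RGB2BGR))
E
```

```text
pics
{'time': 0.0, 'joint_positions': array([-1.12491499,  0.32180674, -0.0701079 ,  1.45166216,  0.02259258,
        1.37078469, -0.05686689]), 'qd': array([-0.00052254,  0.00137683, -0.00047047, -0.00040904,  0.00152675,
        0.00161217,  0.00107504]), 'joint_torque': array([ 1.09165820e-03, -4.91306126e+01, -4.03330754e-01, -3.12517869e+01,
       -6.40367414e-02,  4.38136433e-02,  1.66299019e-04]), 'position': array([0.27181984, 0.58983613, 0.22147869]), 'tool_rot': array([-6.72786564e-01, -3.06837794e+00,  2.89945380e-03]), 'ft_force': array([-1.47975349,  0.17709116,  0.55977648]), 'torque': array([-0.05733711, -0.03562384,  0.01478474]), 'grip_width': 0.9999353683329055}
scene {'intrinsics': array([[488.41693029,   0.        , 246.01423993],
       [  0.        , 488.41693029, 187.93192494],
       [  0.        ,   0.        ,   1.        ]]), 'k1': -0.10372127587980239, 'R': array([[ 0.79259945, -0.60965155,  0.01054068],
       [-0.34595009, -0.46386574, -0.81556551],
       [ 0.50210024,  0.64277023, -0.57856874]]), 't': array([-0.37378228,  0.37401274,  1.21860181])}
top {'intrinsics': array([[492.20499535,   0.        , 261.84753454],
       [  0.        , 492.20499535, 190.52324052],
       [  0.        ,   0.        ,   1.        ]]), 'k1': 0.055036078152520936, 'R': array([[ 0.02655316, -0.99961382, -0.00819394],
       [-0.99464215, -0.02560009, -0.10015803],
       [ 0.09990958,  0.01080955, -0.9949378 ]]), 't': array([0.08018516, 0.53962319, 1.45728216])}
wrist {'intrinsics': array([[290.45597999,   0.        , 255.4650267 ],
       [  0.        , 290.45597999, 187.0308423 ],
       [  0.        ,   0.        ,   1.        ]]), 'k1': 0.009289512594082172, 'R': array([[ 4.18581454e-01,  9.08178858e-01, -8.53425186e-04],
       [ 8.81037865e-01, -4.05843739e-01,  2.43029093e-01],
       [ 2.20367526e-01, -1.02479371e-01, -9.70018624e-01]]), 't': array([-0.64905393, -0.02759817,  0.39061576])}
```

View pics/scene0.png

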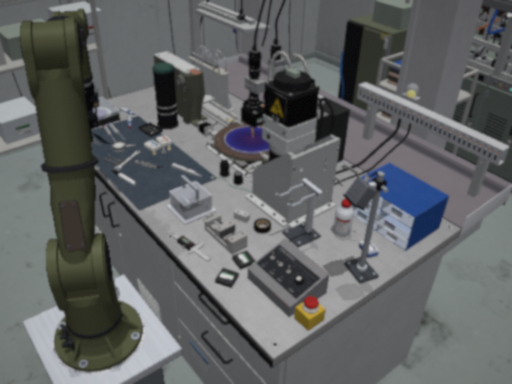

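View pics/top0.png

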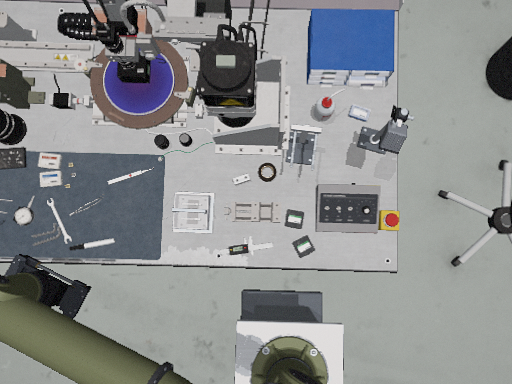

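View pics/wrist0.png

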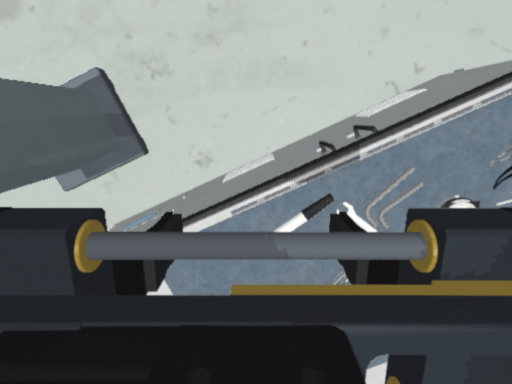

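The top view shows the hood and stand at about (193,212), the hanger at (303,147) and the reader at (388,135). I'll enlarge those areas.

Run:
```python
import cv2
t=cv2.imread('pics/top0.png');s=cv2.imread('pics/scene0.png')
def crop(im,x0,y0,x1,y1,f,name):
    cv2.imwrite(name,cv2.resize(im[y0:y1,x0:x1],None,fx=f,fy=f,interpolation=cv2.INTER_CUBIC))
crop(t,160,180,226,244,9,'pics/t_hood.png')
crop(t,270,95,420,195,5,'pics/t_hr.png')
crop(s,150,165,250,235,8,'pics/s_hood.png')
crop(s,270,160,400,290,4.5,'pics/s_hr.png')
```

```text
(no output)
```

View pics/t_hood.png

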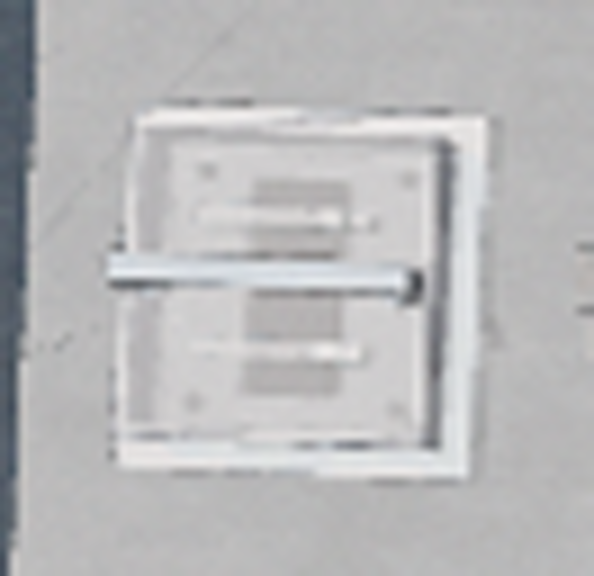

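View pics/t_hr.png

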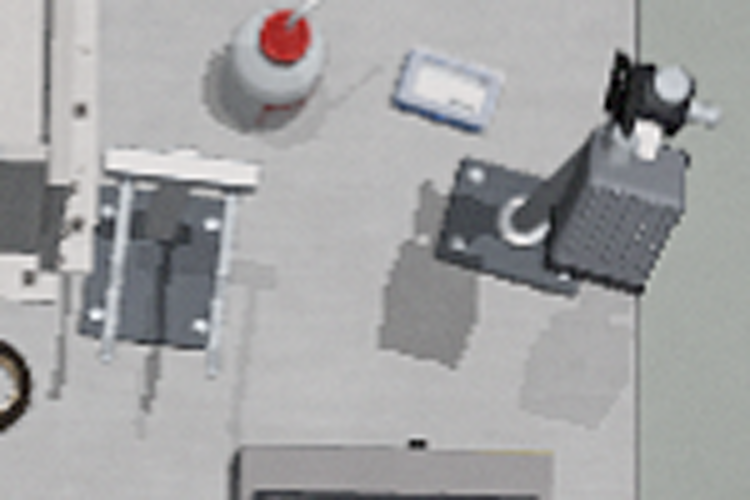

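View pics/s_hood.png

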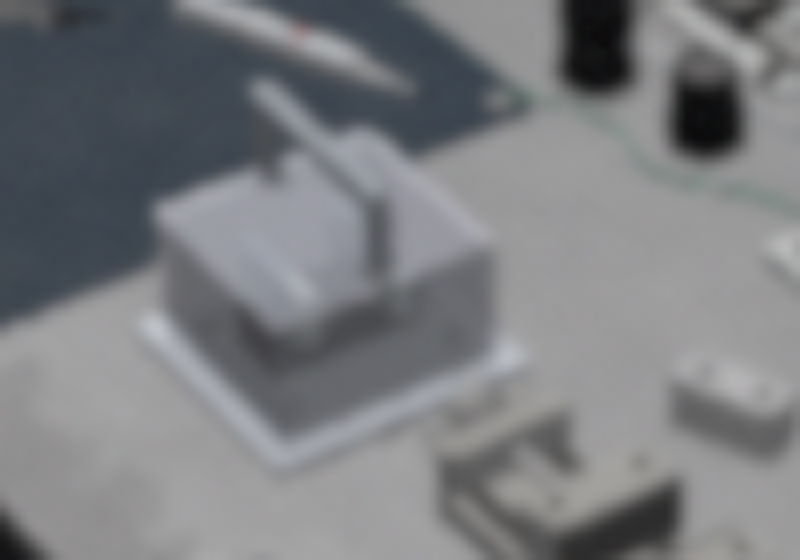

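View pics/s_hr.png

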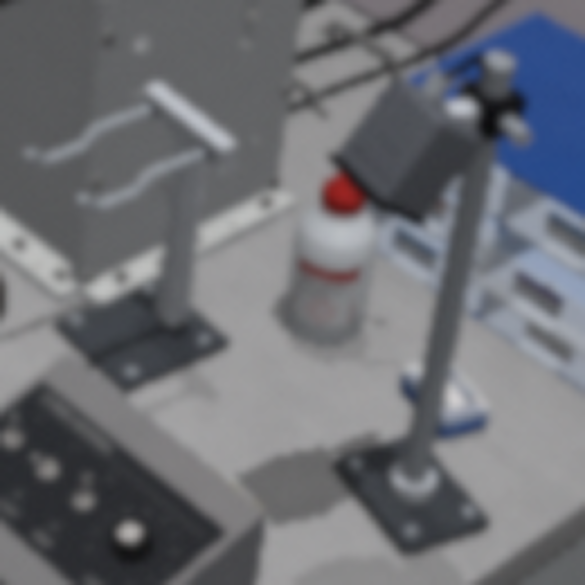

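```bash
cat > h.py <<'E'
import numpy as np, cv2
from scipy.spatial.transform import Rotation as Ro
from bench import ctrl,get_image,camera_info
def ray(c,px):
    K=c['intrinsics'];p=np.array([(px[0]-K[0,2])/K[0,0],(px[1]-K[1,2])/K[1,1]])
    q=p.copy()
    for _ in range(20): q=p/(1+c['k1']*(q@q))
    d=c['R'].T@np.array([q[0],q[1],1]);o=-c['R'].T@c['t']
    return o,d/np.linalg.norm(d)
def plane(c,px,z):
    o,d=ray(c,px);return o+d*(z-o[2])/d[2]
def tri(*cp):
    A=np.zeros((3,3));b=np.zeros(3);L=[ray(c,p) for c,p in cp]
    for o,d in L:
        P=np.eye(3)-np.outer(d,d);A+=P;b+=P@o
    X=np.linalg.solve(A,b)
    return X,max(np.linalg.norm((np.eye(3)-np.outer(d,d))@(X-o)) for o,d in L)
def proj(c,X):
    x=c['R']@np.asarray(X)+c['t'];s=x[:2]/x[2];s=s*(1+c['k1']*(s@s));K=c['intrinsics']
    return np.array([s[0]*K[0,0]+K[0,2],s[1]*K[1,1]+K[1,2]])
def snap(n,name):
    c=camera_info(n);im=cv2.cvtColor(get_image(n),cv2.COLOR_RGB2BGR);cv2.imwrite('pics/'+name,im);np.save('pics/'+name+'.npy',np.array([c],dtype=object),allow_pickle=True);return c,im
def pose():
    s=ctrl.get_state();return s['position'],Ro.from_rotvec(s['tool_rot']).as_matrix()
E
python3 - <<'E'
from h import *
np.set_printoptions(precision=4,suppress=True)
T=camera_info('top');S=camera_info('scene')
t=lambda x,y,x0,y0,f:(x0+x/f-.5+.5/f,y0+y/f-.5+.5/f)
th=lambda x,y:t(x,y,160,180,9); tr=lambda x,y:t(x,y,270,95,5)
sh=lambda x,y:t(x,y,150,165,8); sr=lambda x,y:t(x,y,270,160,4.5)
for n,a in [('barL',(112,268)),('barR',(412,284))]: print(n,plane(T,th(*a),.106))
print('tri barL',tri((T,th(112,268)),(S,sh(262,92))),'barR',tri((T,th(412,284)),(S,sh(378,205))))
for n,a,b in [('tipL',(107,357),(30,152)),('tipR',(212,372),(82,198)),('cbL',(107,160),(155,87)),('cbR',(257,178),(230,145)),('foot',(522,222),(412,480)),
  ('headA',(648,290),(423,215)),('headB',(552,258),(338,160)),('headC',(685,155),(455,110))]:
    print(n,tri((T,tr(*a)),(S,sr(*b))))
print('foot plane',plane(T,tr(522,222),0),plane(S,sr(412,480),0))
for a in [(465,160),(440,255),(578,295)]: print('base',plane(T,tr(*a),.008))
for a in [(100,178),(80,330),(208,350)]: print('hbase',plane(T,tr(*a),.008))
for a in [(140,112),(487,120),(465,478),(118,465)]: print('stand',plane(T,th(*a),.005))
E
```

```text
barL [0.4691 0.3474 0.106 ]
barR [0.4665 0.2525 0.106 ]
tri barL (array([0.4695, 0.3461, 0.1107]), np.float64(0.0007580984049636721)) barR (array([0.4665, 0.2522, 0.1085]), np.float64(0.00013495925599312793))
tipL (array([0.5914, 0.015 , 0.1797]), np.float64(0.0004020430913994352))
tipR (array([ 0.5849, -0.0423,  0.18  ]), np.float64(0.000844610747006076))
cbL (array([0.7004, 0.0164, 0.185 ]), np.float64(0.0021477813611539306))
cbR (array([ 0.6912, -0.0647,  0.1879]), np.float64(0.0015750466475662082))
foot (array([ 0.7051, -0.2436,  0.0192]), np.float64(0.0003540932759879939))
headA (array([ 0.6247, -0.2576,  0.2784]), np.float64(0.010655660579831775))
headB (array([ 0.6309, -0.2014,  0.2828]), np.float64(0.00013414868271312876))
headC (array([ 0.6699, -0.2507,  0.3301]), np.float64(0.004222682906450502))
foot plane [ 0.7089 -0.2475 -0.    ] [ 0.7227 -0.2322  0.    ]
base [ 0.7452 -0.2106  0.008 ]
base [ 0.6855 -0.1959  0.008 ]
base [ 0.6626 -0.28    0.008 ]
hbase [0.7288 0.0137 0.008 ]
hbase [0.6335 0.024  0.008 ]
hbase [ 0.6231 -0.0548  0.008 ]
stand [0.5282 0.3598 0.005 ]
stand [0.5285 0.2418 0.005 ]
stand [0.4071 0.2447 0.005 ]
stand [0.4085 0.3618 0.005 ]
```

```bash
cat >> h.py <<'E'
def go(target, R=None):
    p,R0=pose();d=R0.T@(np.array(target)-p)
    r=Ro.from_matrix(R0.T@R).as_rotvec() if R is not None else np.zeros(3)
    print('t',np.round(d,4),'r',np.round(r,4),'dist',round(float(np.linalg.norm(d)),3))
def down(yaw_y):
    "tool down, tool y at angle yaw_y in world"
    y=np.array([np.cos(yaw_y),np.sin(yaw_y),0]);z=np.array([0,0,-1.]);return np.column_stack([np.cross(y,z),y,z])
E
python3 -c "
from h import *
go([.468,.2995,.17],down(-.025))"
```

```text
t [-0.2996 -0.1816  0.052 ] r [-1.200e-03  9.000e-04  1.164e+00] dist 0.354
```

Call:
carry_out(
  commands=[
    {"tx": -0.2996,"ty": -0.1816,"tz": 0.01,"rz": 1.164,"jaw": 1},
    {"tx": -0.2996,"ty": -0.1816,"tz": 0.02,"rz": 1.164,"jaw": 1},
    {"tx": -0.2996,"ty": -0.1816,"tz": 0.03,"rz": 1.164,"jaw": 1},
    {"tx": -0.2996,"ty": -0.1816,"tz": 0.052,"rz": 1.164,"jaw": 1},
    {"tx": -0.2996,"ty": -0.1816,"tz": 0.052,"rz": 1.164,"jaw": 1},
    {"tx": -0.2996,"ty": -0.1816,"tz": 0.052,"rz": 1.164,"jaw": 1},
    {"tx": -0.2996,"ty": -0.1816,"tz": 0.052,"rz": 1.164,"jaw": 1},
    {"tx": -0.2996,"ty": -0.1816,"tz": 0.052,"rz": 1.164,"jaw": 1},
    {"tx": -0.2996,"ty": -0.1816,"tz": 0.052,"rz": 1.164,"jaw": 1},
  ],
)

```text
invalid input
```

```bash
python3 -c "
from h import *
print(ctrl.get_state()['joint_positions'],pose())
c,im=snap('wrist','w1.png')
for y in (.2485,.2995,.3505): print(proj(c,[.468,y,.111]))
for x,y in [(.528,.36),(.4,.36)]: print(proj(c,[x,y,.01]))
"
```

```text
[-1.1248885   0.32165089 -0.07009438  1.4514098   0.0225994   1.37077309
 -0.05688942] (array([0.27189562, 0.58994203, 0.22170647]), array([[-9.08229198e-01,  4.18472746e-01, -5.33128472e-04],
       [ 4.18473077e-01,  9.08228194e-01, -1.35314755e-03],
       [-8.20530628e-05, -1.45206803e-03, -9.99998942e-01]]))
[ 70.17870967 439.99384601]
[106.00252035 426.13802649]
[142.71011505 411.9974066 ]
[191.33731542 373.19043636]
[151.14408209 309.07753009]
```

View pics/w1.png

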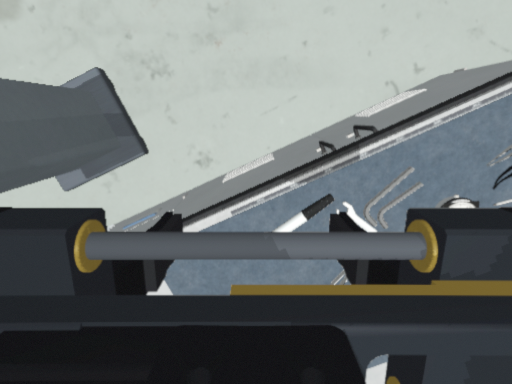

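The call was refused and the picture hasn't changed, so I'll give every key in each row.

Call:
carry_out(
  commands=[
    {"tx": -0.3,"ty": -0.182,"tz": 0.01,"rx": 0.0,"ry": 0.0,"rz": 1.164,"jaw": 1.0},
    {"tx": -0.3,"ty": -0.182,"tz": 0.01,"rx": 0.0,"ry": 0.0,"rz": 1.164,"jaw": 1.0},
    {"tx": -0.3,"ty": -0.182,"tz": 0.02,"rx": 0.0,"ry": 0.0,"rz": 1.164,"jaw": 1.0},
    {"tx": -0.3,"ty": -0.182,"tz": 0.03,"rx": 0.0,"ry": 0.0,"rz": 1.164,"jaw": 1.0},
    {"tx": -0.3,"ty": -0.182,"tz": 0.04,"rx": 0.0,"ry": 0.0,"rz": 1.164,"jaw": 1.0},
    {"tx": -0.3,"ty": -0.182,"tz": 0.052,"rx": 0.0,"ry": 0.0,"rz": 1.164,"jaw": 1.0},
    {"tx": -0.3,"ty": -0.182,"tz": 0.052,"rx": 0.0,"ry": 0.0,"rz": 1.164,"jaw": 1.0},
    {"tx": -0.3,"ty": -0.182,"tz": 0.052,"rx": 0.0,"ry": 0.0,"rz": 1.164,"jaw": 1.0},
    {"tx": -0.3,"ty": -0.182,"tz": 0.052,"rx": 0.0,"ry": 0.0,"rz": 1.164,"jaw": 1.0},
  ],
)

```text
time: 1.32
position: [0.468, 0.3004, 0.1708]
tool_rot: [-2.246, -2.196, -0.001]
ft_force: [-0.2, -0.2, -1.0]
grip_width: 1.0
```

```bash
python3 -c "
from h import *
print(ctrl.get_state()['joint_positions'],pose())
c,im=snap('wrist','w2.png')
for y in (.2485,.2995,.3505): print(proj(c,[.468,y,.111]))
for x,y in [(.528,.36),(.4,.36)]: print(proj(c,[x,y,.01]))
"
```

```text
[-0.83451291  0.15224211  0.23848165  1.76645448 -0.03834746  1.22685544
 -0.60855392] (array([0.46802686, 0.30037088, 0.17081187]), array([[ 2.27816344e-02,  9.99740426e-01,  2.77823695e-04],
       [ 9.99740330e-01, -2.27817750e-02,  5.13826288e-04],
       [ 5.20022229e-04,  2.66045749e-04, -9.99999829e-01]]))
[259.21835277 259.05088936]
[257.96042472 201.16452539]
[256.56422995 136.82835904]
[311.25073675 119.74566927]
[193.67526035 122.5011624 ]
```

View pics/w2.png

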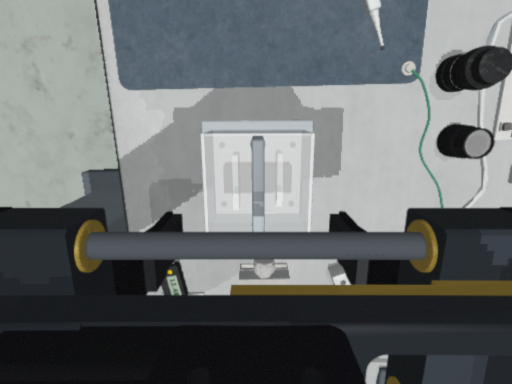

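The wrist view shows the bar at column 258, with its far end at row 136, which matches the prediction. I'll descend and grip.

Call:
carry_out(
  commands=[
    {"tx": 0.001,"ty": 0.0,"tz": 0.05,"rx": 0.0,"ry": 0.0,"rz": 0.0,"jaw": 1.0},
    {"tx": 0.001,"ty": 0.0,"tz": 0.0838,"rx": 0.0,"ry": 0.0,"rz": 0.0,"jaw": 1.0},
    {"tx": 0.001,"ty": 0.0,"tz": 0.0838,"rx": 0.0,"ry": 0.0,"rz": 0.0,"jaw": 0.5},
    {"tx": 0.001,"ty": 0.0,"tz": 0.0838,"rx": 0.0,"ry": 0.0,"rz": 0.0,"jaw": 0.05},
    {"tx": 0.001,"ty": 0.0,"tz": 0.0838,"rx": 0.0,"ry": 0.0,"rz": 0.0,"jaw": 0.05},
    {"tx": 0.001,"ty": 0.0,"tz": 0.0838,"rx": 0.0,"ry": 0.0,"rz": 0.0,"jaw": 0.05},
    {"tx": 0.001,"ty": 0.0,"tz": 0.0838,"rx": 0.0,"ry": 0.0,"rz": 0.0,"jaw": 0.05},
    {"tx": 0.001,"ty": 0.0,"tz": 0.0838,"rx": 0.0,"ry": 0.0,"rz": 0.0,"jaw": 0.05},
    {"tx": 0.001,"ty": 0.0,"tz": 0.0838,"rx": 0.0,"ry": 0.0,"rz": 0.0,"jaw": 0.05},
  ],
  grip_force=25,
)

```text
time: 2.5
position: [0.4684, 0.3005, 0.0868]
tool_rot: [-2.249, -2.194, -0.0]
ft_force: [0.2, -0.2, 0.1]
grip_width: 0.285
```

Call:
carry_out(
  commands=[
    {"tx": 0.0,"ty": 0.0,"tz": 0.0,"rx": 0.0,"ry": 0.0,"rz": 0.0,"jaw": 0.0},
    {"tx": 0.0,"ty": 0.0,"tz": 0.0,"rx": 0.0,"ry": 0.0,"rz": 0.0,"jaw": 0.0},
    {"tx": 0.0,"ty": 0.0,"tz": 0.0,"rx": 0.0,"ry": 0.0,"rz": 0.0,"jaw": 0.0},
    {"tx": 0.0,"ty": 0.0,"tz": 0.0,"rx": 0.0,"ry": 0.0,"rz": 0.0,"jaw": 0.0},
    {"tx": 0.0,"ty": 0.0,"tz": 0.0,"rx": 0.0,"ry": 0.0,"rz": 0.0,"jaw": 0.0},
  ],
  grip_force=25,
)

```text
time: 3.12
position: [0.4685, 0.3005, 0.0868]
tool_rot: [2.249, 2.193, 0.0]
ft_force: [0.6, -0.9, -0.8]
grip_width: 0.115
```

Call:
carry_out(
  commands=[
    {"tx": 0.0,"ty": 0.0,"tz": -0.015,"rx": 0.0,"ry": 0.0,"rz": 0.0,"jaw": 0.0},
    {"tx": 0.0,"ty": 0.0,"tz": -0.04,"rx": 0.0,"ry": 0.0,"rz": 0.0,"jaw": 0.0},
    {"tx": 0.0,"ty": 0.0,"tz": -0.07,"rx": 0.0,"ry": 0.0,"rz": 0.0,"jaw": 0.0},
    {"tx": 0.0,"ty": 0.0,"tz": -0.1,"rx": 0.0,"ry": 0.0,"rz": 0.0,"jaw": 0.0},
    {"tx": 0.0,"ty": 0.0,"tz": -0.125,"rx": 0.0,"ry": 0.0,"rz": 0.0,"jaw": 0.0},
    {"tx": 0.0,"ty": 0.0,"tz": -0.135,"rx": 0.0,"ry": 0.0,"rz": 0.0,"jaw": 0.0},
    {"tx": 0.0,"ty": 0.0,"tz": -0.135,"rx": 0.0,"ry": 0.0,"rz": 0.0,"jaw": 0.0},
  ],
  grip_force=25,
)

```text
time: 4.0
position: [0.4685, 0.3007, 0.2224]
tool_rot: [-2.249, -2.194, -0.002]
ft_force: [-0.0, 0.4, -2.5]
grip_width: 0.111
```

```bash
python3 -c "
from h import *
for n in ('scene','top','wrist'):
  c,im=snap(n,n+'3.png')
t=cv2.imread('pics/top3.png')[165:245,150:240];s=cv2.imread('pics/scene3.png')[130:230,140:250]
a=cv2.resize(t,(450,400),interpolation=cv2.INTER_CUBIC);
cv2.imwrite('pics/c3.png',np.hstack([a[:, :],cv2.resize(s,(350,400),interpolation=cv2.INTER_CUBIC)]))
yw=-.115
go([.621-.06*np.cos(yw),-.0165-.06*np.sin(yw),.221],down(yw))
"
```

```text
t [-3.073e-01  1.014e-01 -2.000e-04] r [-0.0017  0.0015  0.0901] dist 0.324
```

View pics/c3.png

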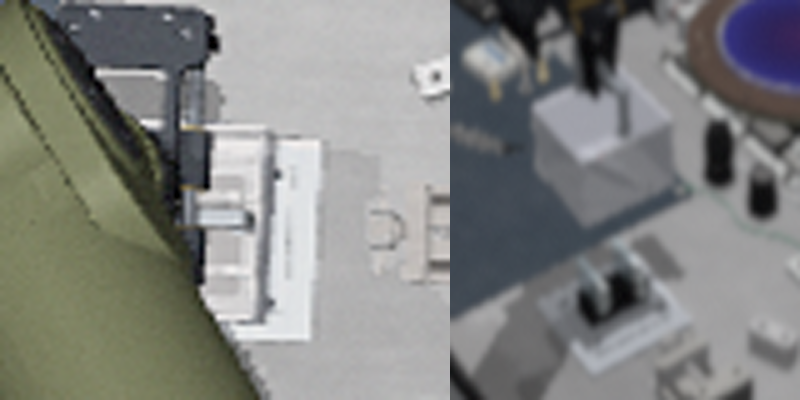

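View pics/wrist3.png

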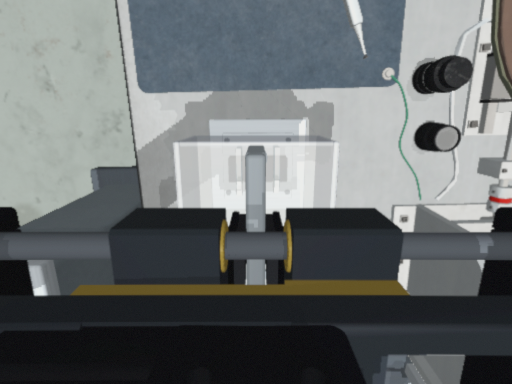

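```bash
python3 -c "
from h import *
c=np.load('pics/wrist3.png.npy',allow_pickle=True)[0]
print('bar far',plane(c,(256,147),.246),'rimfar',[plane(c,(x,137),.141) for x in (176,336)], [plane(c,(x,142),.206) for x in (180,332)])
print('bartop edges',plane(c,(247,180),.246),plane(c,(266,180),.246))
T=camera_info('top')
for z in (0,.1,.3): print(plane(T,(289.5,120),z),plane(T,(289.5,148),z))
"
python3 - <<'E'
import cv2
s=cv2.imread('pics/scene3.png')[100:290,200:400]
cv2.imwrite('pics/s3b.png',cv2.resize(s,(800,600)[0:1]+(600,),interpolation=cv2.INTER_CUBIC))
t=cv2.imread('pics/top3.png')[50:210,190:350]
cv2.imwrite('pics/t3b.png',cv2.resize(t,(600,600),interpolation=cv2.INTER_CUBIC))
E
```

```text
bar far [0.46738967 0.351837   0.246     ] rimfar [array([0.40113795, 0.35016023, 0.141     ]), array([0.53334356, 0.3468706 , 0.141     ])] [array([0.42111286, 0.35160606, 0.206     ]), array([0.51352569, 0.34930985, 0.206     ])]
bartop edges [0.46261004 0.33592247 0.246     ] [0.47186819 0.33569501 0.246     ]
[0.76279779 0.01439571 0.        ] [0.6745747  0.01248683 0.        ]
[0.73795471 0.01863736 0.1       ] [0.65559514 0.01685535 0.1       ]
[0.68826854 0.02712067 0.3       ] [0.61763601 0.02559239 0.3       ]
```

View pics/s3b.png

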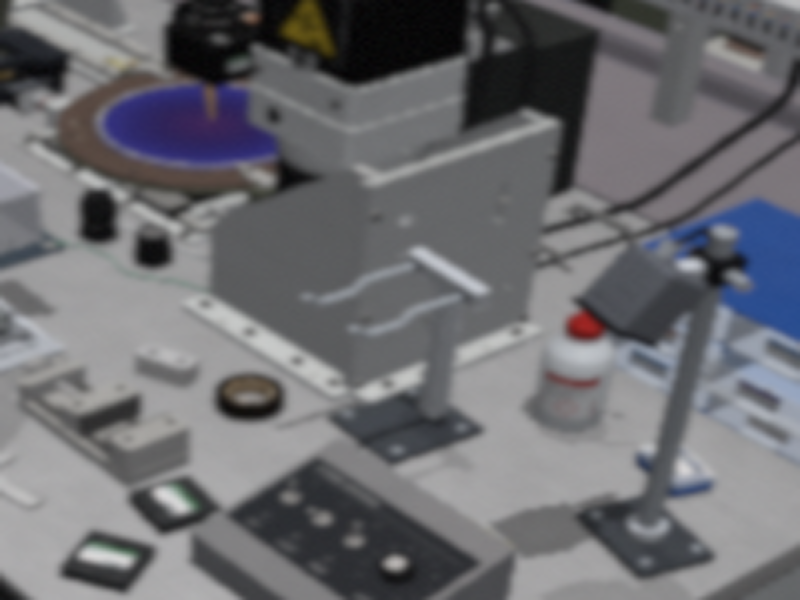

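View pics/t3b.png

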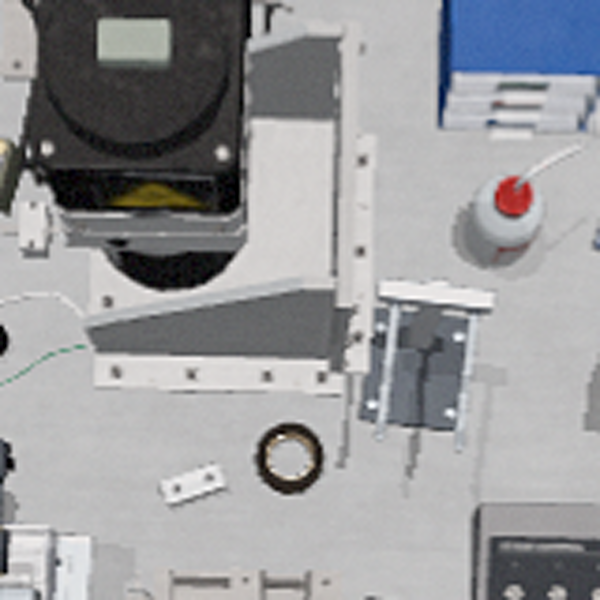

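Call:
carry_out(
  commands=[
    {"tx": -0.05,"ty": 0.01,"tz": 0.0,"rx": 0.0,"ry": 0.0,"rz": 0.09,"jaw": 0.0},
    {"tx": -0.1,"ty": 0.02,"tz": 0.0,"rx": 0.0,"ry": 0.0,"rz": 0.09,"jaw": 0.0},
    {"tx": -0.15,"ty": 0.035,"tz": 0.0,"rx": 0.0,"ry": 0.0,"rz": 0.09,"jaw": 0.0},
    {"tx": -0.2,"ty": 0.045,"tz": 0.0,"rx": 0.0,"ry": 0.0,"rz": 0.09,"jaw": 0.0},
    {"tx": -0.25,"ty": 0.06,"tz": 0.0,"rx": 0.0,"ry": 0.0,"rz": 0.09,"jaw": 0.0},
    {"tx": -0.29,"ty": 0.068,"tz": 0.0,"rx": 0.0,"ry": 0.0,"rz": 0.09,"jaw": 0.0},
    {"tx": -0.311,"ty": 0.0714,"tz": 0.0,"rx": 0.0,"ry": 0.0,"rz": 0.09,"jaw": 0.0},
    {"tx": -0.311,"ty": 0.0714,"tz": 0.0,"rx": 0.0,"ry": 0.0,"rz": 0.09,"jaw": 0.0},
    {"tx": -0.311,"ty": 0.0714,"tz": 0.0,"rx": 0.0,"ry": 0.0,"rz": 0.09,"jaw": 0.0},
  ],
  grip_force=25,
)

```text
time: 5.28
position: [0.5316, -0.0105, 0.2211]
tool_rot: [-2.343, -2.091, 0.001]
ft_force: [-1.1, 0.5, -2.2]
grip_width: 0.108
```

```bash
python3 -c "
from h import *
print(ctrl.get_state()['joint_positions'])
for n in ('scene','top','wrist'):
  c,im=snap(n,n+'4.png')
t=cv2.imread('pics/top4.png')[95:195,250:410];s=cv2.imread('pics/scene4.png')[140:270,250:400]
cv2.imwrite('pics/c4t.png',cv2.resize(t,(800,500),interpolation=cv2.INTER_CUBIC))
cv2.imwrite('pics/c4s.png',cv2.resize(s,(675,585),interpolation=cv2.INTER_CUBIC))
"
```

```text
[-0.52142405  0.06675487  0.5177278   1.76267284 -0.03479426  1.32230976
 -0.10942547]
```

View pics/c4t.png

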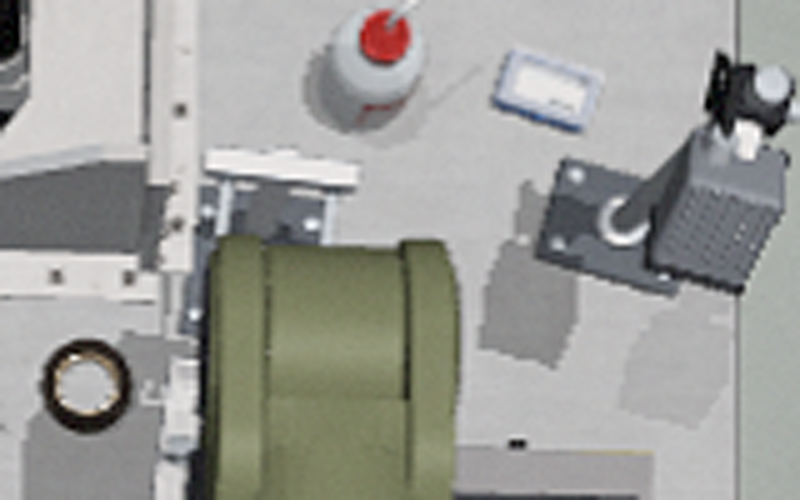

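View pics/c4s.png

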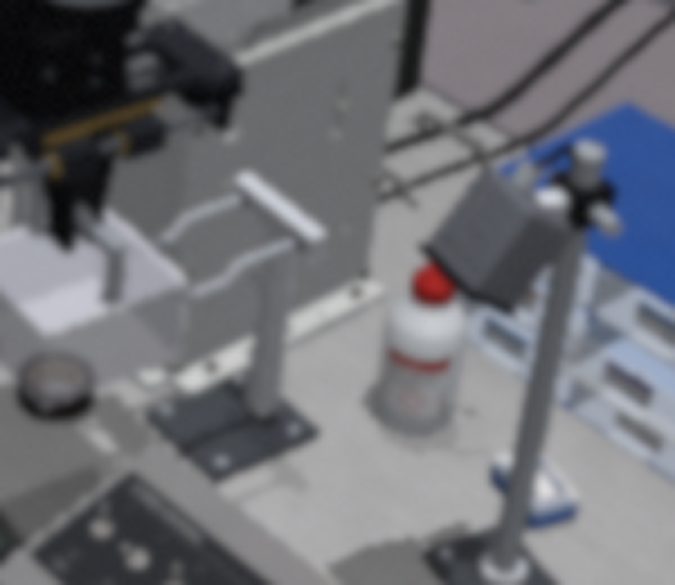

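View pics/wrist4.png

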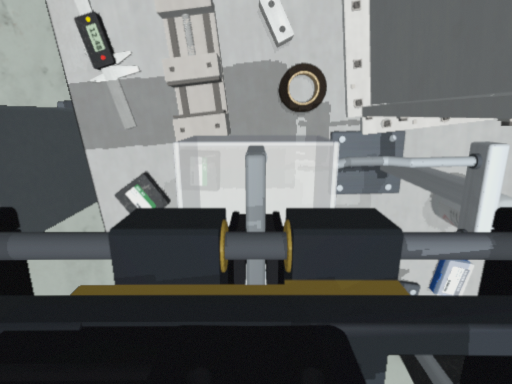

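Run:
```python
import cv2
s=cv2.imread('pics/scene0.png')[172:218,266:326]
cv2.imwrite('pics/s0h.png',cv2.resize(s,None,fx=13,fy=13,interpolation=cv2.INTER_CUBIC))
```

```text
(no output)
```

View pics/s0h.png

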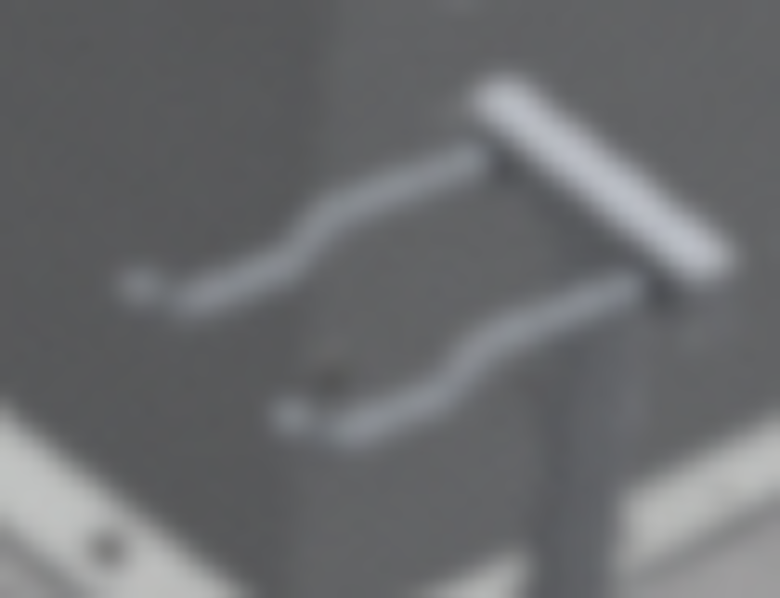

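Run:
```python
from h import *
np.set_printoptions(precision=4,suppress=True)
T=camera_info('top');S=camera_info('scene')
tr=lambda x,y:(270+x/5-.4,95+y/5-.4); s=lambda x,y:(266+x/13-.46,172+y/13-.46)
for nm,a,b,pts in [('L',(107,357),(121,195),[(140,288),(190,300),(285,262),(335,208),(480,158)]),('R',(212,372),(232,205),[(290,418),(345,430),(440,395),(490,338),(640,285)])]:
    A=plane(T,tr(*a),.178);B=plane(T,tr(*b),.185)
    dv=(B-A)[:2];dv/=np.linalg.norm(dv);n=np.array([-dv[1],dv[0],0]);print(nm,A,B,'yaw',np.arctan2(dv[1],dv[0]))
    for p in pts:
        o,d=ray(S,s(*p));X=o+d*(n@(A-o))/(n@d);print(X)
w=np.load('pics/wrist4.png.npy',allow_pickle=True)[0]
print(tri((w,(490,146)),(S,s(505,92)),(T,tr(107,160))))
for px in [(340,163),(400,161.5),(470,160)]: print(plane(w,px,.175))
```

```text
L [0.5913 0.0151 0.178 ] [0.6794 0.0097 0.185 ] yaw -0.06113371663807805
[0.5922 0.0151 0.1782]
[0.6068 0.0142 0.169 ]
[0.634  0.0125 0.1688]
[0.6478 0.0117 0.1786]
[0.6908 0.009  0.1761]
R [ 0.5845 -0.042   0.178 ] [ 0.6753 -0.0507  0.185 ] yaw -0.09477353684119474
[ 0.5862 -0.0422  0.1792]
[ 0.6019 -0.0437  0.1697]
[ 0.628  -0.0462  0.169 ]
[ 0.6409 -0.0474  0.1797]
[ 0.6834 -0.0514  0.1781]
(array([0.6995, 0.0164, 0.1836]), np.float64(0.004737118570876993))
[0.5945 0.0149 0.175 ]
[0.6378 0.0111 0.175 ]
[0.6878 0.0065 0.175 ]
```

```bash
python3 -c "
from h import *
go([.5316,-.0067,.1785],down(-.10));go([.619,-.0158,.1785],down(-.10));go([.619,-.0158,.159],down(-.10))
"
```

```text
t [ 0.0037 -0.0006  0.043 ] r [-0.0005 -0.0003 -0.0124] dist 0.043
t [0.0045 0.0873 0.043 ] r [-0.0005 -0.0003 -0.0124] dist 0.097
t [0.0045 0.0873 0.0625] r [-0.0005 -0.0003 -0.0124] dist 0.107
```

Call:
carry_out(
  commands=[
    {"tx": 0.004,"ty": 0.0,"tz": 0.03,"rx": 0.0,"ry": 0.0,"rz": -0.012,"jaw": 0.0},
    {"tx": 0.004,"ty": 0.0,"tz": 0.043,"rx": 0.0,"ry": 0.0,"rz": -0.012,"jaw": 0.0},
    {"tx": 0.004,"ty": 0.0,"tz": 0.043,"rx": 0.0,"ry": 0.0,"rz": -0.012,"jaw": 0.0},
    {"tx": 0.004,"ty": 0.02,"tz": 0.043,"rx": 0.0,"ry": 0.0,"rz": -0.012,"jaw": 0.0},
    {"tx": 0.004,"ty": 0.04,"tz": 0.043,"rx": 0.0,"ry": 0.0,"rz": -0.012,"jaw": 0.0},
    {"tx": 0.004,"ty": 0.06,"tz": 0.043,"rx": 0.0,"ry": 0.0,"rz": -0.012,"jaw": 0.0},
    {"tx": 0.0045,"ty": 0.08,"tz": 0.043,"rx": 0.0,"ry": 0.0,"rz": -0.012,"jaw": 0.0},
    {"tx": 0.0045,"ty": 0.087,"tz": 0.043,"rx": 0.0,"ry": 0.0,"rz": -0.012,"jaw": 0.0},
    {"tx": 0.0045,"ty": 0.087,"tz": 0.043,"rx": 0.0,"ry": 0.0,"rz": -0.012,"jaw": 0.0},
  ],
  grip_force=25,
)

```text
time: 6.55
position: [0.6191, -0.0178, 0.1791]
tool_rot: [2.333, 2.104, -0.0]
ft_force: [-0.8, 0.6, -1.8]
grip_width: 0.113
```

```bash
python3 -c "
from h import *
for n in ('scene','wrist'):
  c,im=snap(n,n+'5.png')
s=cv2.imread('pics/scene5.png')[150:240,240:340]
cv2.imwrite('pics/c5s.png',cv2.resize(s,None,fx=6.5,fy=6.5,interpolation=cv2.INTER_CUBIC))
"
```

```text
(no output)
```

View pics/c5s.png

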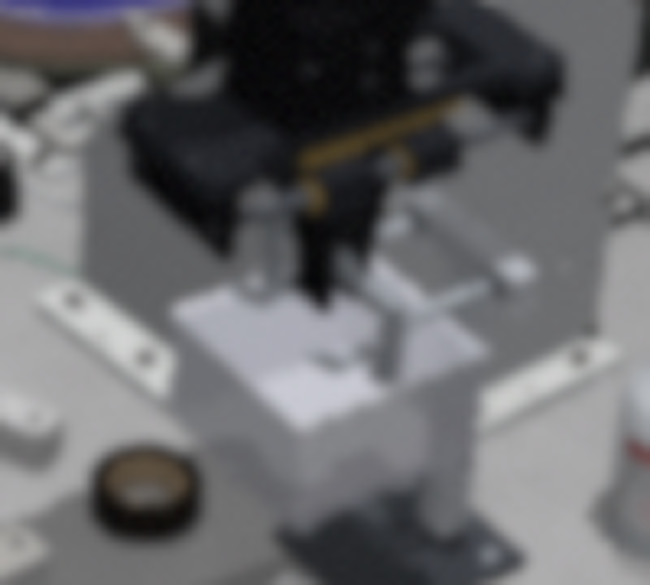

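View pics/wrist5.png

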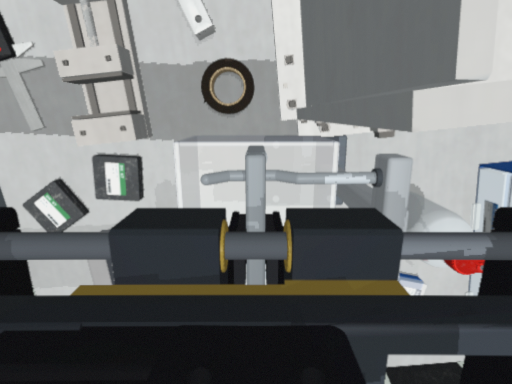

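```bash
python3 -c "
from h import *
w=np.load('pics/wrist5.png.npy',allow_pickle=True)[0]
p,R=pose();print(p)
for px,z in [((202,180),.178),((225,177),.17),((275,176),.169),((300,178),.178),((376,178),.178)]:
  X=plane(w,px,z);print(X,R.T@(X-p))
"
```

```text
[ 0.61841429 -0.01767235  0.17898306]
[0.58878889 0.01504225 0.178     ] [ 0.02949442 -0.03283218  0.0010016 ]
[0.60125395 0.01382326 0.17      ] [ 0.02956163 -0.02030521  0.00899749]
[0.63154234 0.01110432 0.169     ] [0.0299715  0.01010254 0.00998756]
[0.64542779 0.01038155 0.178     ] [0.03068282 0.02398573 0.00098316]
[0.6890966 0.0058602 0.178    ] [0.03067606 0.06788798 0.00096867]
```

The wrist view shows the hook passing under the bar and centred, with the tip at (202,180) and the bar at column 256. I'll lower it now.

Call:
carry_out(
  commands=[
    {"tx": 0.0,"ty": 0.0,"tz": 0.01,"rx": 0.0,"ry": 0.0,"rz": 0.0,"jaw": 0.0},
    {"tx": 0.0,"ty": 0.0,"tz": 0.016,"rx": 0.0,"ry": 0.0,"rz": 0.0,"jaw": 0.0},
    {"tx": 0.0,"ty": 0.0,"tz": 0.02,"rx": 0.0,"ry": 0.0,"rz": 0.0,"jaw": 0.0},
    {"tx": 0.0,"ty": 0.0,"tz": 0.02,"rx": 0.0,"ry": 0.0,"rz": 0.0,"jaw": 0.0},
  ],
  grip_force=25,
)

```text
time: 7.15
position: [0.6186, -0.0177, 0.1582]
tool_rot: [-2.332, -2.104, 0.001]
ft_force: [-0.5, -0.5, -0.6]
grip_width: 0.113
```

Call:
carry_out(
  commands=[
    {"tx": 0.0,"ty": 0.0,"tz": 0.001,"rx": 0.0,"ry": 0.0,"rz": 0.0,"jaw": 0.2},
    {"tx": 0.0,"ty": 0.0,"tz": 0.001,"rx": 0.0,"ry": 0.0,"rz": 0.0,"jaw": 0.4},
    {"tx": 0.0,"ty": 0.0,"tz": 0.001,"rx": 0.0,"ry": 0.0,"rz": 0.0,"jaw": 0.6},
    {"tx": 0.0,"ty": 0.0,"tz": 0.001,"rx": 0.0,"ry": 0.0,"rz": 0.0,"jaw": 0.6},
  ],
)

```text
time: 7.65
position: [0.6191, -0.0177, 0.158]
tool_rot: [2.333, 2.104, 0.001]
ft_force: [0.3, -0.1, -0.4]
grip_width: 0.455
```

```bash
python3 -c "
from h import *
for n in ('scene','wrist'):
  c,im=snap(n,n+'6.png')
s=cv2.imread('pics/scene6.png')[150:240,240:340]
cv2.imwrite('pics/c6s.png',cv2.resize(s,None,fx=6.5,fy=6.5,interpolation=cv2.INTER_CUBIC))
"
```

```text
(no output)
```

View pics/c6s.png

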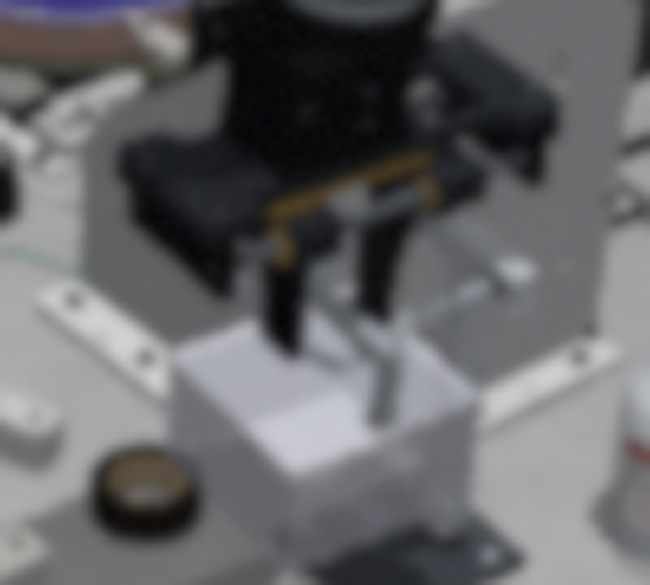

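View pics/wrist6.png

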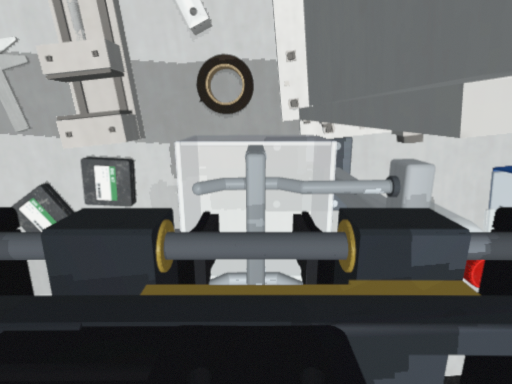

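The hood hangs level on both hooks and the fingers are clear of the bar. I'll retract straight up and back, and study the plates in the earlier scene picture.

Call:
carry_out(
  commands=[
    {"tx": 0.0,"ty": 0.0,"tz": -0.02,"rx": 0.0,"ry": 0.0,"rz": 0.0,"jaw": 0.6},
    {"tx": 0.0,"ty": 0.0,"tz": -0.06,"rx": 0.0,"ry": 0.0,"rz": 0.0,"jaw": 0.6},
    {"tx": 0.0,"ty": -0.01,"tz": -0.11,"rx": 0.0,"ry": 0.0,"rz": 0.0,"jaw": 0.6},
    {"tx": 0.0,"ty": -0.06,"tz": -0.12,"rx": 0.0,"ry": 0.0,"rz": 0.0,"jaw": 1.0},
    {"tx": 0.0,"ty": -0.12,"tz": -0.12,"rx": 0.0,"ry": 0.0,"rz": 0.0,"jaw": 1.0},
    {"tx": 0.0,"ty": -0.15,"tz": -0.12,"rx": 0.0,"ry": 0.0,"rz": 0.0,"jaw": 1.0},
  ],
)

```text
time: 8.5
position: [0.4679, -0.0024, 0.2796]
tool_rot: [2.333, 2.104, 0.004]
ft_force: [0.7, -0.2, 0.6]
grip_width: 0.855
```

```bash
python3 -c "
from h import *
for n in ('scene','top'):
  c,im=snap(n,n+'7.png')
s=cv2.imread('pics/scene7.png')
cv2.imwrite('pics/c7s.png',cv2.resize(s[170:225,160:225],None,fx=12,fy=10,interpolation=cv2.INTER_CUBIC))
cv2.imwrite('pics/c7h.png',cv2.resize(s[150:240,240:340],None,fx=6.5,fy=6.5,interpolation=cv2.INTER_CUBIC))
t=cv2.imread('pics/top7.png')
cv2.imwrite('pics/c7t.png',cv2.resize(t[185:240,165:225],None,fx=10,fy=10,interpolation=cv2.INTER_CUBIC))
"
```

```text
(no output)
```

View pics/c7s.png

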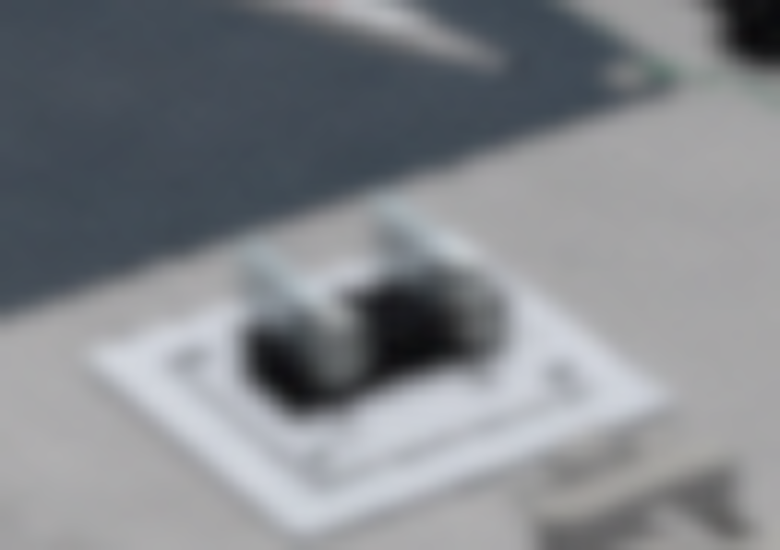

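View pics/c7h.png

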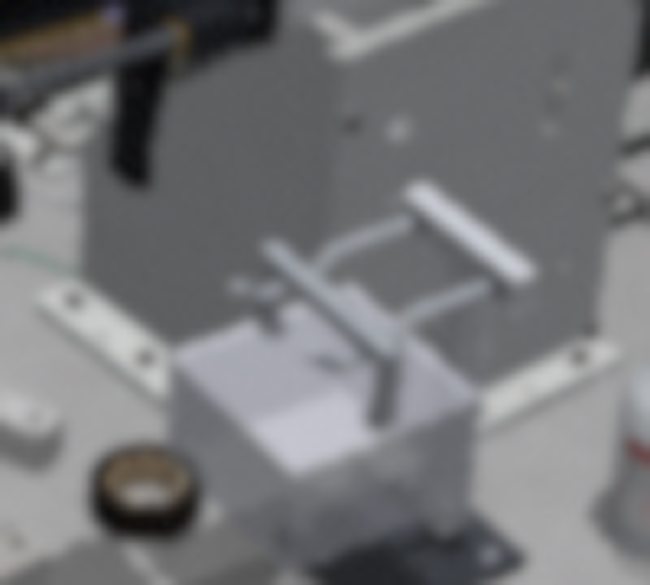

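View pics/c7t.png

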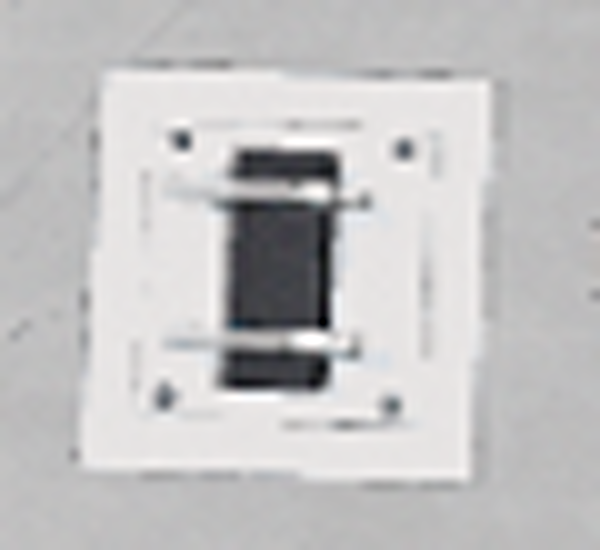

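```bash
python3 -c "
from h import *
go([.447,.301,.165],down(1.55))
print(camera_info('wrist'))
p,R=pose();c=camera_info('wrist');print('cam in tool',R.T@(-c['R'].T@c['t']-p))
"
```

```text
t [ 0.299  -0.0518  0.1157] r [ 4.300e-03 -9.000e-04 -1.652e+00] dist 0.325
{'intrinsics': array([[290.45597999,   0.        , 255.4650267 ],
       [  0.        , 290.45597999, 187.0308423 ],
       [  0.        ,   0.        ,   1.        ]]), 'k1': 0.009289512594082172, 'R': array([[ 0.99478934, -0.1019444 ,  0.00123222],
       [-0.09926854, -0.9657817 ,  0.23960689],
       [-0.02323653, -0.2384807 , -0.97086921]]), 't': array([-0.46395892,  0.00223029,  0.45680725])}
cam in tool [ 0.06650262 -0.00189093 -0.16350633]
```

Call:
carry_out(
  commands=[
    {"tx": 0.05,"ty": -0.01,"tz": 0.0,"rx": 0.0,"ry": 0.0,"rz": -0.18,"jaw": 1.0},
    {"tx": 0.1,"ty": -0.02,"tz": 0.0,"rx": 0.0,"ry": 0.0,"rz": -0.36,"jaw": 1.0},
    {"tx": 0.15,"ty": -0.025,"tz": 0.02,"rx": 0.0,"ry": 0.0,"rz": -0.54,"jaw": 1.0},
    {"tx": 0.2,"ty": -0.035,"tz": 0.03,"rx": 0.0,"ry": 0.0,"rz": -0.72,"jaw": 1.0},
    {"tx": 0.25,"ty": -0.045,"tz": 0.05,"rx": 0.0,"ry": 0.0,"rz": -0.9,"jaw": 1.0},
    {"tx": 0.299,"ty": -0.052,"tz": 0.07,"rx": 0.0,"ry": 0.0,"rz": -1.08,"jaw": 1.0},
    {"tx": 0.299,"ty": -0.052,"tz": 0.09,"rx": 0.0,"ry": 0.0,"rz": -1.26,"jaw": 1.0},
    {"tx": 0.299,"ty": -0.052,"tz": 0.11,"rx": 0.0,"ry": 0.0,"rz": -1.44,"jaw": 1.0},
    {"tx": 0.299,"ty": -0.052,"tz": 0.116,"rx": 0.0,"ry": 0.0,"rz": -1.62,"jaw": 1.0},
    {"tx": 0.299,"ty": -0.052,"tz": 0.116,"rx": 0.0,"ry": 0.0,"rz": -1.652,"jaw": 1.0},
    {"tx": 0.299,"ty": -0.052,"tz": 0.116,"rx": 0.0,"ry": 0.0,"rz": -1.652,"jaw": 1.0},
  ],
)

```text
time: 9.98
position: [0.4496, 0.3008, 0.1627]
tool_rot: [0.039, 3.14, 0.001]
ft_force: [0.5, -0.2, 0.3]
grip_width: 1.0
```

```bash
python3 -c "
from h import *
print(ctrl.get_state()['joint_positions'],pose())
c,im=snap('wrist','w8.png')
print(proj(c,[.446,.301,.054]))
cv2.imwrite('pics/w8c.png',cv2.resize(im[60:225,150:350],None,fx=4,fy=3.6,interpolation=cv2.INTER_CUBIC))
"
```

```text
[-0.83338169  0.12559469  0.21059363  1.81175033 -0.02804241  1.2055802
  0.93168644] (array([0.44963476, 0.30078426, 0.16269052]), array([[-9.99694491e-01,  2.46852231e-02,  1.25085591e-03],
       [ 2.46863657e-02,  9.99694834e-01,  9.06398352e-04],
       [-1.22809954e-03,  9.37000526e-04, -9.99998807e-01]]))
[254.73934918 183.07421636]
```

View pics/w8.png

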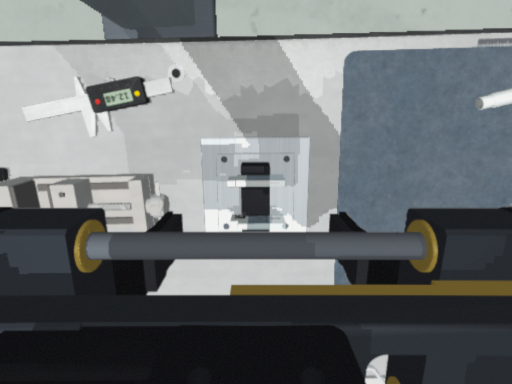

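View pics/w8c.png

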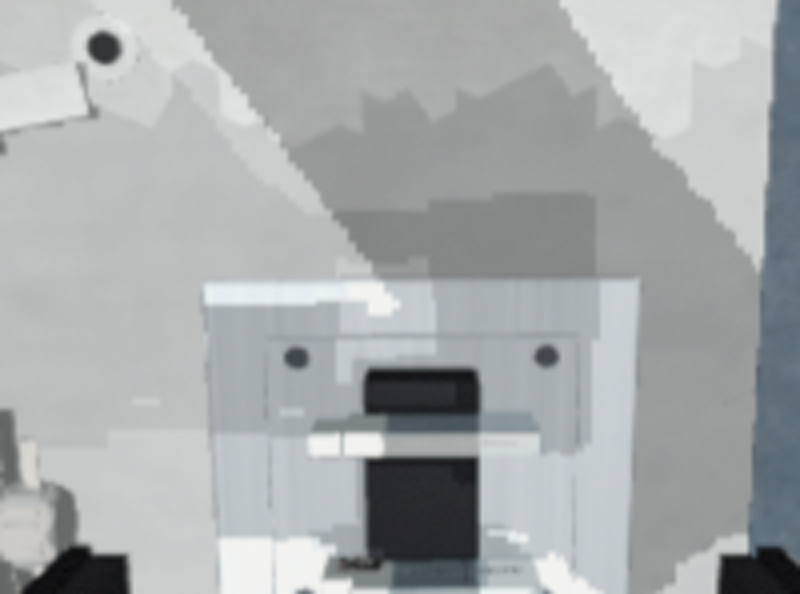

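```bash
python3 -c "
from h import *
R=down(1.55)@Ro.from_rotvec([0,-.7,0]).as_matrix()
go([.415,.301,.1],R)
"
```

```text
t [ 0.0346 -0.0007  0.0626] r [-3.000e-04 -6.987e-01 -3.700e-03] dist 0.072
```

Call:
carry_out(
  commands=[
    {"tx": 0.03,"ty": 0.0,"tz": 0.01,"rx": 0.0,"ry": -0.17,"rz": 0.0,"jaw": 1.0},
    {"tx": 0.035,"ty": 0.0,"tz": 0.03,"rx": 0.0,"ry": -0.35,"rz": 0.0,"jaw": 1.0},
    {"tx": 0.035,"ty": 0.0,"tz": 0.05,"rx": 0.0,"ry": -0.53,"rz": 0.0,"jaw": 1.0},
    {"tx": 0.035,"ty": 0.0,"tz": 0.062,"rx": 0.0,"ry": -0.7,"rz": 0.0,"jaw": 1.0},
    {"tx": 0.035,"ty": 0.0,"tz": 0.062,"rx": 0.0,"ry": -0.7,"rz": 0.0,"jaw": 1.0},
  ],
)

```text
time: 10.65
position: [0.4129, 0.3017, 0.0996]
tool_rot: [0.026, 2.439, -0.007]
ft_force: [0.4, -0.4, -0.1]
grip_width: 0.997
```

```bash
python3 -c "
from h import *
print(ctrl.get_state()['joint_positions'],pose()[0])
c,im=snap('wrist','w9.png')
print(proj(c,[.446,.301,.054]))
cv2.imwrite('pics/w9c.png',cv2.resize(im[130:230,190:320],None,fx=6,fy=6,interpolation=cv2.INTER_CUBIC))
"
```

```text
[-1.01881608 -0.07603652 -0.10550773  2.35869465  0.96202159  0.7887017
 -0.25821039] [0.41293601 0.30165484 0.09960415]
[254.74856651 195.92076442]
```

View pics/w9.png

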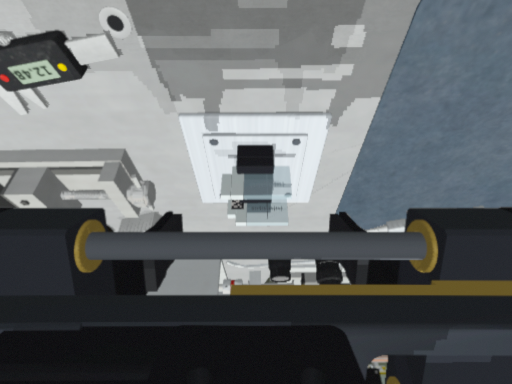

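View pics/w9c.png

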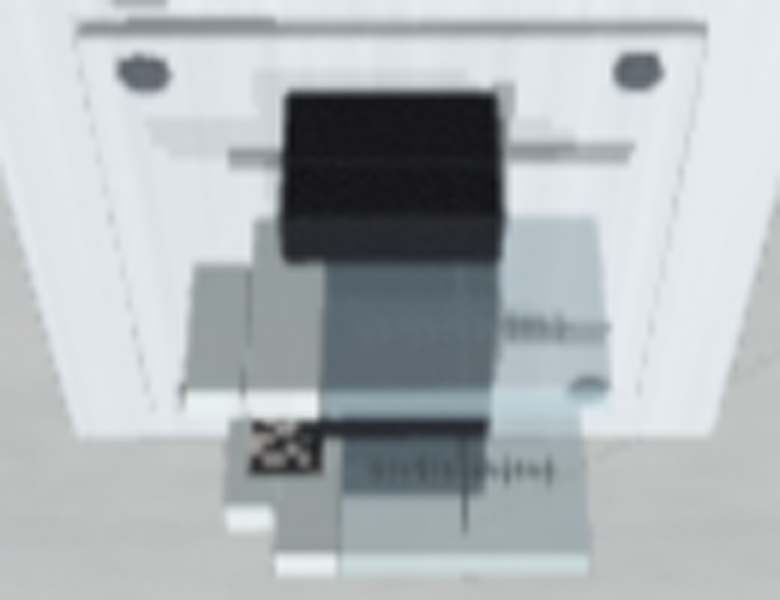

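The front plate shows its frosted end at the robot's right, with the notch at the plate's bottom (image top left, at about (195-250, 220-262) of the crop), so its label faces away. The rear plate's code faces the robot, with its notch up. No flip is needed.

```bash
python3 -c "
from h import *
w=np.load('pics/w8.png.npy',allow_pickle=True)[0]
for px in [(227,183.6),(285,183)]: print(plane(w,px,.054))
w=np.load('pics/w9.png.npy',allow_pickle=True)[0]
for px in [(183,402),(608,400)]: print(plane(w,(190+px[0]/6,130+px[1]/6),.054))
go([.446,.301,.12],down(1.55))
"
```

```text
[0.44584574 0.27428303 0.054     ]
[0.44666305 0.33013042 0.054     ]
[0.44683095 0.27382766 0.054     ]
[0.44780517 0.32995432 0.054     ]
t [-0.0407  0.0002  0.0055] r [0.0012 0.7025 0.0016] dist 0.041
```

Call:
carry_out(
  commands=[
    {"tx": -0.01,"ty": 0.0,"tz": -0.01,"rx": 0.0,"ry": 0.18,"rz": 0.0,"jaw": 1.0},
    {"tx": -0.02,"ty": 0.001,"tz": -0.01,"rx": 0.0,"ry": 0.36,"rz": 0.0,"jaw": 1.0},
    {"tx": -0.03,"ty": 0.001,"tz": 0.0,"rx": 0.0,"ry": 0.54,"rz": 0.0,"jaw": 1.0},
    {"tx": -0.041,"ty": 0.001,"tz": 0.006,"rx": 0.0,"ry": 0.702,"rz": 0.002,"jaw": 1.0},
    {"tx": -0.041,"ty": 0.001,"tz": 0.006,"rx": 0.0,"ry": 0.702,"rz": 0.002,"jaw": 1.0},
    {"tx": -0.041,"ty": 0.001,"tz": 0.006,"rx": 0.0,"ry": 0.702,"rz": 0.002,"jaw": 1.0},
  ],
)

```text
time: 11.45
position: [0.4522, 0.3008, 0.1225]
tool_rot: [-0.045, -3.141, -0.003]
ft_force: [-0.3, 0.5, -0.4]
grip_width: 0.999
```

```bash
python3 -c "
from h import *
print(ctrl.get_state()['joint_positions'],pose())
c,im=snap('wrist','w10.png')
cv2.imwrite('pics/w10c.png',cv2.resize(im[100:225,160:350],None,fx=4,fy=4,interpolation=cv2.INTER_CUBIC))
go([.4467,.302,.022],down(1.555))
print(proj(c,[.4458,.274,.054]),proj(c,[.4467,.330,.054]))
"
```

```text
[-0.83138506  0.16618772  0.21591444  1.85188463 -0.04109726  1.12642826
  0.94126667] (array([0.45218277, 0.30080428, 0.12251424]), array([[-9.99585152e-01,  2.88014599e-02,  2.55811816e-05],
       [ 2.88014518e-02,  9.99583049e-01,  2.05070739e-03],
       [ 3.34928512e-05,  2.05059343e-03, -9.99997897e-01]]))
t [0.0035 0.0005 0.1   ] r [ 0.0014 -0.0006 -0.0104] dist 0.1
[221.89096166 192.15612209] [289.63175071 191.25687192]
```

View pics/w10c.png

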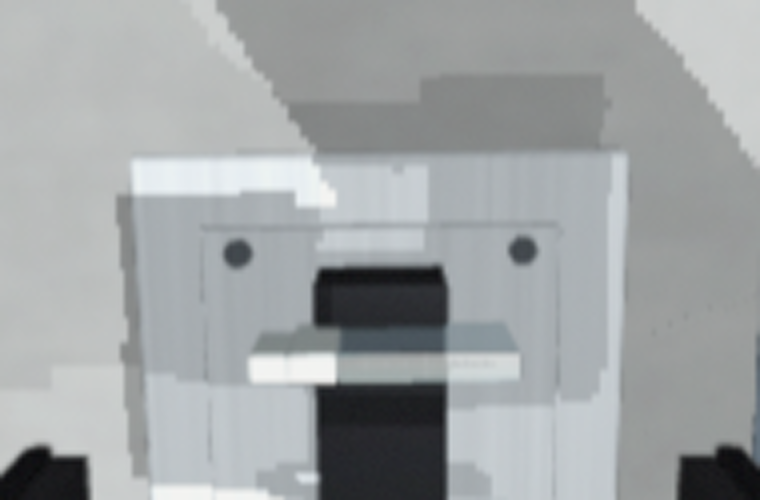

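Call:
carry_out(
  commands=[
    {"tx": 0.0,"ty": 0.0,"tz": 0.0,"rx": 0.0,"ry": 0.0,"rz": 0.0,"jaw": 1.0},
    {"tx": 0.0,"ty": 0.0,"tz": 0.0,"rx": 0.0,"ry": 0.0,"rz": 0.0,"jaw": 1.0},
  ],
)

```text
time: 11.75
position: [0.4477, 0.3021, 0.1217]
tool_rot: [-0.034, -3.14, -0.002]
ft_force: [-0.5, -0.4, -0.0]
grip_width: 1.002
```

```bash
python3 -c "
from h import *
for i in range(3):
  go([.4467,.302,.022],down(1.555));print(pose()[0])
"
```

```text
t [ 0.0008 -0.0003  0.0997] r [ 0.0012 -0.0017 -0.0057] dist 0.1
[0.44769611 0.30213417 0.12174028]
t [ 0.0008 -0.0003  0.0997] r [ 0.0012 -0.0017 -0.0057] dist 0.1
[0.44769611 0.30213417 0.12174028]
t [ 0.0008 -0.0003  0.0997] r [ 0.0012 -0.0017 -0.0057] dist 0.1
[0.44769611 0.30213417 0.12174028]
```

Call:
carry_out(
  commands=[
    {"tx": 0.0,"ty": 0.0,"tz": 0.04,"rx": 0.0,"ry": 0.0,"rz": -0.004,"jaw": 1.0},
    {"tx": 0.0,"ty": 0.0,"tz": 0.075,"rx": 0.0,"ry": 0.0,"rz": -0.004,"jaw": 1.0},
    {"tx": 0.0,"ty": 0.0,"tz": 0.1,"rx": 0.0,"ry": 0.0,"rz": -0.004,"jaw": 1.0},
    {"tx": 0.0,"ty": 0.0,"tz": 0.1,"rx": 0.0,"ry": 0.0,"rz": -0.004,"jaw": 1.0},
    {"tx": 0.0,"ty": 0.0,"tz": 0.1,"rx": 0.0,"ry": 0.0,"rz": -0.004,"jaw": 1.0},
  ],
)

```text
time: 12.38
position: [0.4491, 0.3024, 0.0228]
tool_rot: [-0.03, -3.141, -0.003]
ft_force: [1.2, 0.9, 0.1]
grip_width: 0.998
```

```bash
python3 -c "
from h import *
print(pose()[0])
c,im=snap('wrist','w11.png')
cv2.imwrite('pics/w11c.png',cv2.resize(im[100:300,100:400],None,fx=2.6,fy=2.6,interpolation=cv2.INTER_CUBIC))
"
```

```text
[0.44911852 0.30236741 0.02283383]
```

View pics/w11c.png

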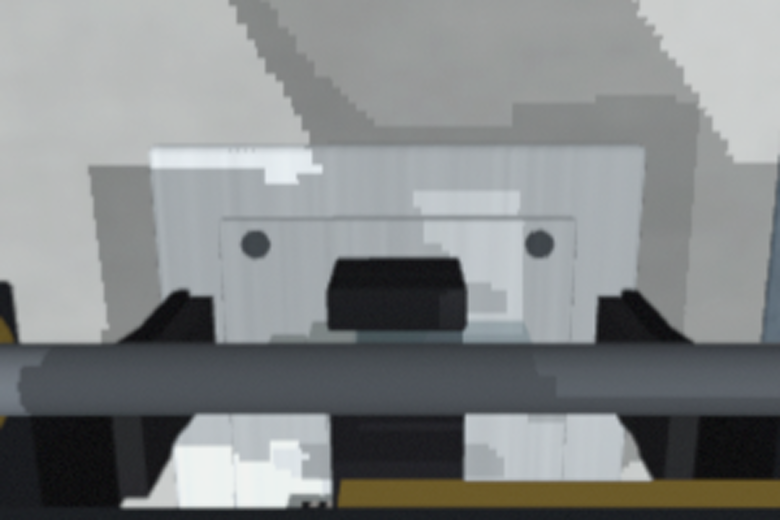

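Call:
carry_out(
  commands=[
    {"tx": 0.002,"ty": 0.0,"tz": 0.001,"rx": 0.0,"ry": 0.0,"rz": 0.0,"jaw": 0.8},
    {"tx": 0.002,"ty": 0.0,"tz": 0.001,"rx": 0.0,"ry": 0.0,"rz": 0.0,"jaw": 0.6},
    {"tx": 0.002,"ty": 0.0,"tz": 0.001,"rx": 0.0,"ry": 0.0,"rz": 0.0,"jaw": 0.55},
    {"tx": 0.002,"ty": 0.0,"tz": 0.001,"rx": 0.0,"ry": 0.0,"rz": 0.0,"jaw": 0.5},
    {"tx": 0.002,"ty": 0.0,"tz": 0.001,"rx": 0.0,"ry": 0.0,"rz": 0.0,"jaw": 0.5},
    {"tx": 0.002,"ty": 0.0,"tz": 0.001,"rx": 0.0,"ry": 0.0,"rz": 0.0,"jaw": 0.5},
    {"tx": 0.002,"ty": 0.0,"tz": 0.001,"rx": 0.0,"ry": 0.0,"rz": 0.0,"jaw": 0.5},
  ],
  grip_force=20,
)

```text
time: 13.3
position: [0.4469, 0.3016, 0.0207]
tool_rot: [-0.031, -3.14, -0.001]
ft_force: [-1.2, -0.5, 1.2]
grip_width: 0.637
```

Call:
carry_out(
  commands=[
    {"tx": 0.0,"ty": 0.0,"tz": -0.008,"rx": 0.0,"ry": 0.0,"rz": 0.0,"jaw": 0.5},
    {"tx": 0.0,"ty": 0.0,"tz": -0.018,"rx": 0.0,"ry": 0.0,"rz": 0.0,"jaw": 0.5},
    {"tx": 0.0,"ty": 0.0,"tz": -0.03,"rx": 0.0,"ry": 0.0,"rz": 0.0,"jaw": 0.5},
    {"tx": 0.0,"ty": 0.0,"tz": -0.06,"rx": 0.0,"ry": 0.0,"rz": 0.0,"jaw": 0.5},
    {"tx": 0.0,"ty": 0.0,"tz": -0.1,"rx": 0.0,"ry": 0.0,"rz": 0.0,"jaw": 0.5},
    {"tx": 0.0,"ty": 0.0,"tz": -0.15,"rx": 0.0,"ry": 0.0,"rz": 0.0,"jaw": 0.5},
    {"tx": 0.0,"ty": 0.0,"tz": -0.19,"rx": 0.0,"ry": 0.0,"rz": 0.0,"jaw": 0.5},
    {"tx": 0.0,"ty": 0.0,"tz": -0.2,"rx": 0.0,"ry": 0.0,"rz": 0.0,"jaw": 0.5},
    {"tx": 0.0,"ty": 0.0,"tz": -0.2,"rx": 0.0,"ry": 0.0,"rz": 0.0,"jaw": 0.5},
  ],
  grip_force=20,
)

```text
time: 14.42
position: [0.4472, 0.3015, 0.221]
tool_rot: [-0.031, -3.14, -0.002]
ft_force: [-0.3, -0.3, -1.6]
grip_width: 0.637
```

```bash
python3 -c "
from h import *
print(ctrl.get_state()['joint_positions'],pose())
c,im=snap('wrist','w12.png')
cv2.imwrite('pics/w12c.png',cv2.resize(im[100:300,100:400],None,fx=2.6,fy=2.6,interpolation=cv2.INTER_CUBIC))
c,im=snap('scene','s12.png')
cv2.imwrite('pics/s12c.png',cv2.resize(im[90:230,140:250],None,fx=4,fy=4,interpolation=cv2.INTER_CUBIC))
"
```

```text
[-0.84457557  0.08414729  0.21628612  1.73712296 -0.02058802  1.3224864
  0.92721512] (array([0.4472282 , 0.30148971, 0.22095881]), array([[-0.99980685,  0.01961322, -0.00125964],
       [ 0.01961138,  0.99980662,  0.00145605],
       [ 0.00128795,  0.00143106, -0.99999815]]))
```

View pics/w12c.png

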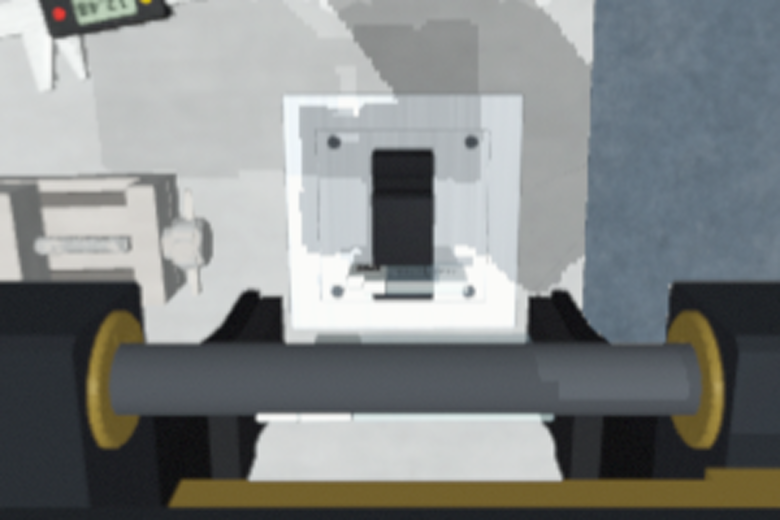

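View pics/s12c.png

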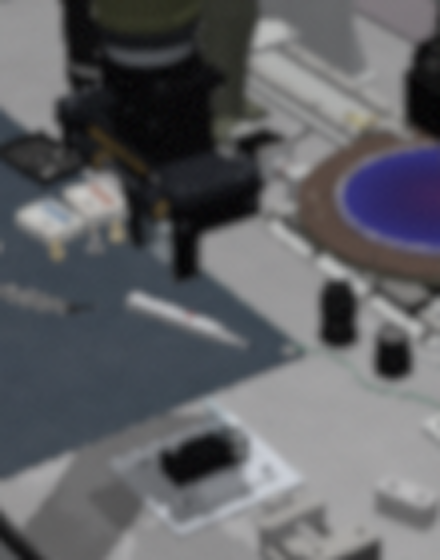

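Run:
```python
import cv2
t=cv2.imread('pics/top7.png')[100:160,350:415]
cv2.imwrite('pics/t7r.png',cv2.resize(t,None,fx=10,fy=10,interpolation=cv2.INTER_CUBIC))
t=cv2.imread('pics/scene7.png')[165:285,335:395]
cv2.imwrite('pics/s7r.png',cv2.resize(t,None,fx=7,fy=5,interpolation=cv2.INTER_CUBIC)) if 0 else cv2.imwrite('pics/s7r.png',cv2.resize(t,None,fx=5,fy=5,interpolation=cv2.INTER_CUBIC))
```

```text
(no output)
```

View pics/t7r.png

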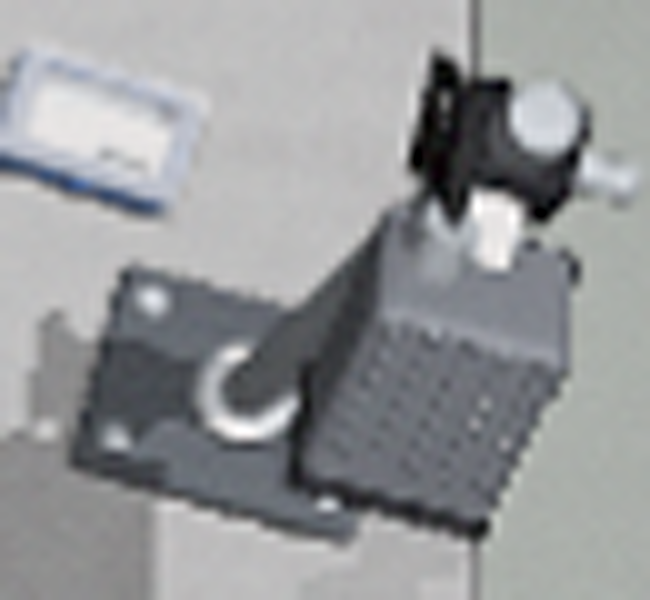

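View pics/s7r.png

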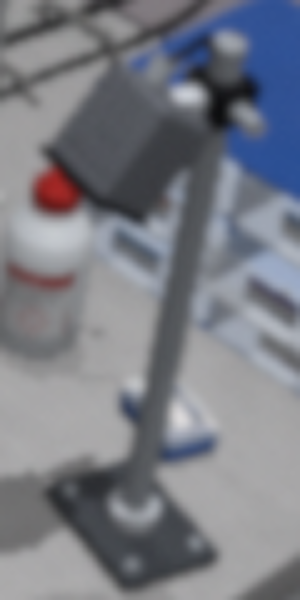

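Run:
```python
from h import *
np.set_printoptions(precision=4,suppress=True)
T=camera_info('top');S=camera_info('scene')
t=lambda x,y:(350+x/10-.45,100+y/10-.45); s=lambda x,y:(335+x/5-.4,165+y/5-.4)
print('cap',tri((T,t(548,118)),(S,s(230,45))),plane(T,t(548,118),.343),plane(S,s(230,45),.343))
for n,a,b in [('fbL',(297,480),(45,152)),('fbR',(480,530),(140,215))]: print(n,tri((T,t(*a)),(S,s(*b))))
L=tri((T,t(297,480)),(S,s(45,152)))[0];R=tri((T,t(480,530)),(S,s(140,215)))[0];print('width',np.linalg.norm(L-R))
print('ring',plane(T,t(245,392),.012),plane(S,s(137,505),.012))
B=[plane(T,t(*p),.009) for p in [(125,262),(72,465),(345,545)]]
print(B,(B[0]+B[2])/2,[np.arctan2(*(B[0]-B[1])[[1,0]]),np.arctan2(-(B[1]-B[2])[0],(B[1]-B[2])[1])])
for yaw in (-.245,-.265):
  F=np.array([.7045,-.2445,0]);xh=np.array([np.cos(yaw),np.sin(yaw),0]);yr=np.array([-np.sin(yaw),np.cos(yaw),0]);th=np.radians(35)
  zr=np.sin(th)*xh+np.array([0,0,np.cos(th)]);xr=np.cross(yr,zr);RP=F-.14*xh+[0,0,.17];W=RP+.12*zr
  print('RP',RP,'W',W)
  for sx in (-.023,.023):
   for sy in (.026,-.026): 
    C=W+sx*xr+sy*yr; print(C,(proj(T,C)-[349.55,99.55])*10,(proj(S,C)-[334.6,164.6])*5)
```

```text
cap (array([ 0.7048, -0.2449,  0.343 ]), np.float64(0.00024133630663172905)) [ 0.7046 -0.2447  0.343 ] [ 0.705 -0.245  0.343]
fbL (array([ 0.6277, -0.1997,  0.2836]), np.float64(0.0006302811302741495))
fbR (array([ 0.6253, -0.2543,  0.2754]), np.float64(0.010678344317717253))
width 0.05533340157482061
ring [ 0.7071 -0.245   0.012 ] [ 0.716 -0.239  0.012]
[array([ 0.7476, -0.2087,  0.009 ]), array([ 0.6838, -0.1931,  0.009 ]), array([ 0.6609, -0.2763,  0.009 ])] [ 0.7042 -0.2425  0.009 ] [np.float64(-0.2403361964924109), np.float64(-0.26875206823043984)]
RP [ 0.5687 -0.2105  0.17  ] W [ 0.6355 -0.2272  0.2683]
[ 0.6235 -0.1974  0.2815] [287.7095 495.977 ] [ 34.4219 156.4806]
[ 0.6109 -0.2479  0.2815] [491.0912 550.3046] [ 91.1448 213.7794]
[ 0.66   -0.2066  0.2551] [300.9333 375.0289] [ 89.0922 180.6627]
[ 0.6474 -0.257   0.2551] [499.5886 427.8053] [146.0385 237.3247]
RP [ 0.5694 -0.2078  0.17  ] W [ 0.6358 -0.2259  0.2683]
[ 0.6244 -0.1958  0.2815] [281.2476 492.0611] [ 33.4126 154.3234]
[ 0.6108 -0.246   0.2815] [483.5139 550.329 ] [ 88.2719 211.9715]
[ 0.6608 -0.2057  0.2551] [297.4842 372.0082] [ 88.8329 179.3257]
[ 0.6472 -0.2559  0.2551] [495.0669 428.6304] [144.024  236.3875]
```

```bash
cat >> h.py <<'E'
def reader(yaw=-.253):
    F=np.array([.7047,-.2448,0]);xh=np.array([np.cos(yaw),np.sin(yaw),0]);yr=np.array([-np.sin(yaw),np.cos(yaw),0]);th=np.radians(35)
    zr=np.sin(th)*xh+np.array([0,0,np.cos(th)]);xr=np.cross(yr,zr);RP=F-.14*xh+[0,0,.17]
    return RP,np.column_stack([-zr,yr,xr]),xh,np.column_stack([xr,yr,zr])
LAB=np.array([-.003,-.0185,-.0233])
E
python3 -c "
from h import *
RP,R,xh,_=reader();TCP=RP-R@LAB
print(RP,TCP,R)
go([.46,-.165,.25],down(1.318))
"
```

```text
[ 0.56915678 -0.20975666  0.17      ] [ 0.59060021 -0.19619235  0.15417821] [[-0.55531712  0.25030958  0.79307504]
 [ 0.14357168  0.96816585 -0.2050416 ]
 [-0.81915204  0.         -0.57357644]]
t [-0.0226 -0.4656 -0.0306] r [-0.0015 -0.0039  0.2332] dist 0.467
```

Call:
carry_out(
  commands=[
    {"tx": 0.0,"ty": -0.03,"tz": -0.01,"rx": 0.0,"ry": 0.0,"rz": 0.0,"jaw": 0.5},
    {"tx": -0.005,"ty": -0.075,"tz": -0.03,"rx": 0.0,"ry": 0.0,"rz": 0.05,"jaw": 0.5},
    {"tx": -0.005,"ty": -0.125,"tz": -0.03,"rx": 0.0,"ry": 0.0,"rz": 0.08,"jaw": 0.5},
    {"tx": -0.005,"ty": -0.175,"tz": -0.03,"rx": 0.0,"ry": 0.0,"rz": 0.11,"jaw": 0.5},
    {"tx": -0.01,"ty": -0.225,"tz": -0.03,"rx": 0.0,"ry": 0.0,"rz": 0.14,"jaw": 0.5},
    {"tx": -0.012,"ty": -0.275,"tz": -0.03,"rx": 0.0,"ry": 0.0,"rz": 0.17,"jaw": 0.5},
    {"tx": -0.015,"ty": -0.325,"tz": -0.03,"rx": 0.0,"ry": 0.0,"rz": 0.2,"jaw": 0.5},
    {"tx": -0.02,"ty": -0.375,"tz": -0.03,"rx": 0.0,"ry": 0.0,"rz": 0.233,"jaw": 0.5},
    {"tx": -0.022,"ty": -0.42,"tz": -0.03,"rx": 0.0,"ry": 0.0,"rz": 0.233,"jaw": 0.5},
    {"tx": -0.022,"ty": -0.455,"tz": -0.03,"rx": 0.0,"ry": 0.0,"rz": 0.233,"jaw": 0.5},
    {"tx": -0.022,"ty": -0.466,"tz": -0.03,"rx": 0.0,"ry": 0.0,"rz": 0.233,"jaw": 0.5},
    {"tx": -0.022,"ty": -0.466,"tz": -0.03,"rx": 0.0,"ry": 0.0,"rz": 0.233,"jaw": 0.5},
  ],
  grip_force=20,
)

```text
time: 16.02
position: [0.4597, -0.1644, 0.2493]
tool_rot: [-0.396, -3.112, -0.001]
ft_force: [0.2, 0.5, -0.6]
grip_width: 0.634
```

```bash
python3 -c "
from h import *
print(ctrl.get_state()['joint_positions'],pose())
RP,R,xh,_=reader();TCP=RP-R@LAB
go(TCP-.07*R[:,2],R)
go(TCP-.09*xh+[0,0,0.02],R)
go(TCP,R)
"
```

```text
[-0.44514244 -0.07263267  0.70755074  1.81768756  0.04789084  1.38339153
  1.56953478] (array([ 0.45965554, -0.16440901,  0.24925258]), array([[-9.68096273e-01,  2.50548780e-01, -3.86207939e-03],
       [ 2.50546103e-01,  9.68103962e-01,  1.16994335e-03],
       [ 4.03202223e-03,  1.64988851e-04, -9.99991858e-01]]))
t [-0.0776  0.002   0.0546] r [ 0.00e+00 -9.64e-01 -3.00e-04] dist 0.095
t [-0.045   0.002   0.0749] r [ 0.00e+00 -9.64e-01 -3.00e-04] dist 0.087
t [-0.1351  0.002   0.0945] r [ 0.00e+00 -9.64e-01 -3.00e-04] dist 0.165
```

Call:
carry_out(
  commands=[
    {"tx": -0.01,"ty": 0.0,"tz": 0.0,"rx": 0.0,"ry": -0.15,"rz": 0.0,"jaw": 0.5},
    {"tx": -0.02,"ty": 0.0,"tz": 0.0,"rx": 0.0,"ry": -0.3,"rz": 0.0,"jaw": 0.5},
    {"tx": -0.03,"ty": 0.001,"tz": 0.01,"rx": 0.0,"ry": -0.45,"rz": 0.0,"jaw": 0.5},
    {"tx": -0.045,"ty": 0.002,"tz": 0.02,"rx": 0.0,"ry": -0.6,"rz": 0.0,"jaw": 0.5},
    {"tx": -0.06,"ty": 0.002,"tz": 0.03,"rx": 0.0,"ry": -0.75,"rz": 0.0,"jaw": 0.5},
    {"tx": -0.07,"ty": 0.002,"tz": 0.045,"rx": 0.0,"ry": -0.88,"rz": 0.0,"jaw": 0.5},
    {"tx": -0.078,"ty": 0.002,"tz": 0.055,"rx": 0.0,"ry": -0.964,"rz": 0.0,"jaw": 0.5},
    {"tx": -0.078,"ty": 0.002,"tz": 0.055,"rx": 0.0,"ry": -0.964,"rz": 0.0,"jaw": 0.5},
    {"tx": -0.078,"ty": 0.002,"tz": 0.055,"rx": 0.0,"ry": -0.964,"rz": 0.0,"jaw": 0.5},
  ],
  grip_force=20,
)

```text
time: 17.15
position: [0.5576, -0.1854, 0.1996]
tool_rot: [0.276, 2.183, -0.142]
ft_force: [-8.0, -2.1, -6.6]
grip_width: 0.634
```

```bash
python3 -c "
from h import *
print(ctrl.get_state()['joint_positions'],pose())
RP,R,xh,RR=reader();TCP=RP-R@LAB
go(TCP,R)
c,im=snap('wrist','w13.png')
W=RP+.12*RR[:,2]
print('W',proj(c,W))
for a,b in [(-1,1),(-1,-1),(1,1),(1,-1)]: print(proj(c,W+RR@[a*.023,b*.026,0]))
print('foot',proj(c,[.7047,-.2448,0]),proj(c,[.7047,-.2448,.15]))
c,im=snap('scene','s13.png');c,im2=snap('top','t13.png')
cv2.imwrite('pics/s13c.png',cv2.resize(im[140:290,230:400],None,fx=4,fy=4,interpolation=cv2.INTER_CUBIC))
"
```

```text
[ 0.46703738 -0.30076269 -0.14741622  2.44873288 -1.09504338  0.09590665
  2.67311034] (array([ 0.5575807 , -0.18540001,  0.1995826 ]), array([[-0.56731224,  0.24901818,  0.78495017],
       [ 0.14497693,  0.96849823, -0.20246697],
       [-0.8106408 , -0.00106232, -0.58554279]]))
t [ 0.0165 -0.0022  0.0547] r [ 0.0005 -0.0147  0.0016] dist 0.057
W [229.20747641 338.98341115]
[262.85881647 362.86532994]
[189.87443276 362.96312917]
[261.48654887 319.35080807]
[201.54051665 319.39581462]
foot [240.16275163 111.62774934] [237.66797572 218.31446198]
```

View pics/w13.png

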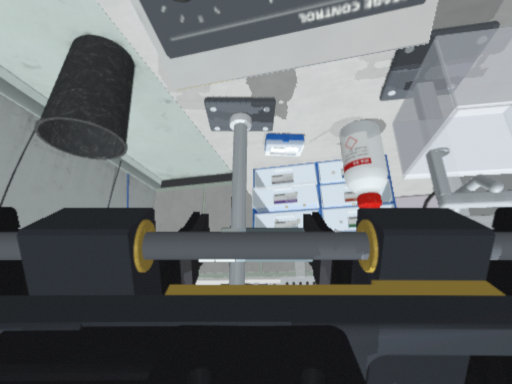

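View pics/s13c.png

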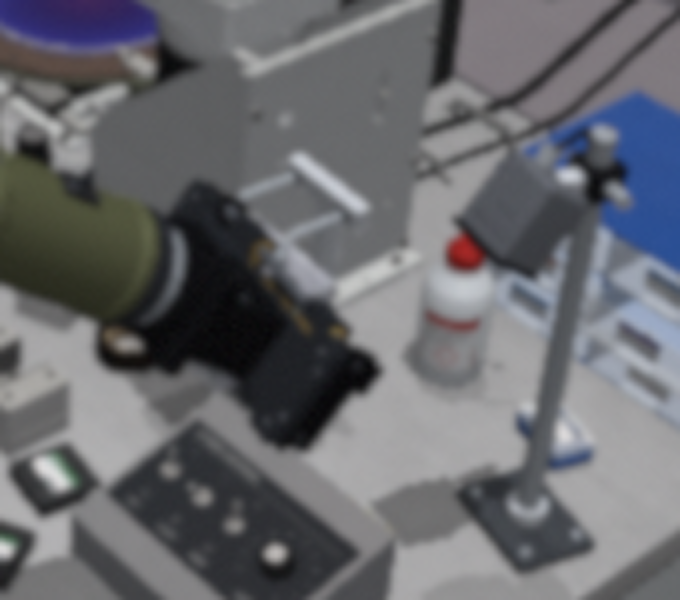

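Call:
carry_out(
  commands=[
    {"tx": 0.0,"ty": 0.0,"tz": 0.015,"rx": 0.0,"ry": 0.0,"rz": 0.0,"jaw": 0.5},
    {"tx": 0.0,"ty": 0.0,"tz": 0.03,"rx": 0.0,"ry": 0.0,"rz": 0.0,"jaw": 0.5},
    {"tx": 0.0,"ty": 0.0,"tz": 0.04,"rx": 0.0,"ry": 0.0,"rz": 0.0,"jaw": 0.5},
    {"tx": 0.0,"ty": 0.0,"tz": 0.04,"rx": 0.0,"ry": 0.0,"rz": 0.0,"jaw": 0.5},
  ],
  grip_force=20,
)

```text
time: 17.8
position: [0.5862, -0.1949, 0.1918]
tool_rot: [0.282, 2.207, -0.138]
ft_force: [1.2, -0.9, -0.3]
grip_width: 0.639
```

```bash
python3 -c "
from h import *
s=ctrl.get_state();print(s['joint_positions'],s['qd'],s['joint_torque'],pose())
RP,R,xh,RR=reader();TCP=RP-R@LAB
go(TCP,R)
"
```

```text
[ 0.54572911 -0.20374507 -0.22419113  2.37712827 -1.11437985  0.09575197
  2.69031197] [-0.01189259 -0.02038638  0.01815409  0.02251588 -0.00348812  0.00203144
  0.0028527 ] [ 3.21363739e-02 -1.82082009e+01  7.71023892e-01 -3.08070982e+01
 -3.14014284e-01 -1.78355288e+00  2.07772275e-02] (array([ 0.58619921, -0.1949375 ,  0.19176706]), array([[-0.58642691,  0.25072448,  0.77022121],
       [ 0.15313627,  0.96805728, -0.19853054],
       [-0.79539472,  0.00152515, -0.60608986]]))
t [ 0.0271 -0.0002  0.0264] r [ 0.0006 -0.0403 -0.0015] dist 0.038
```

```bash
python3 -c "
from h import *
RP,R,xh,RR=reader();R2=R@Ro.from_rotvec([0,.22,0]).as_matrix();TCP=RP-R2@LAB
print(R2[:,2]);go(TCP,R2)
"
```

```text
[ 0.65277326 -0.16876798 -0.73851502]
t [ 0.0322 -0.0002  0.0254] r [ 0.0007  0.1797 -0.0014] dist 0.041
```

Call:
carry_out(
  commands=[
    {"tx": 0.0,"ty": 0.0,"tz": 0.0,"rx": 0.0,"ry": 0.1,"rz": 0.0,"jaw": 0.5},
    {"tx": 0.008,"ty": 0.0,"tz": 0.006,"rx": 0.0,"ry": 0.2,"rz": 0.0,"jaw": 0.5},
    {"tx": 0.015,"ty": 0.0,"tz": 0.012,"rx": 0.0,"ry": 0.22,"rz": 0.0,"jaw": 0.5},
    {"tx": 0.015,"ty": 0.0,"tz": 0.012,"rx": 0.0,"ry": 0.22,"rz": 0.0,"jaw": 0.5},
    {"tx": 0.015,"ty": 0.0,"tz": 0.012,"rx": 0.0,"ry": 0.22,"rz": 0.0,"jaw": 0.5},
  ],
  grip_force=20,
)

```text
time: 18.42
position: [0.5855, -0.195, 0.1726]
tool_rot: [0.311, 2.424, -0.11]
ft_force: [-1.0, 0.0, -0.2]
grip_width: 0.639
```

```bash
python3 -c "
from h import *
s=ctrl.get_state();print(s['joint_positions'],s['qd'],pose())
RP,R,xh,RR=reader();R2=R@Ro.from_rotvec([0,.22,0]).as_matrix();TCP=RP-R2@LAB
go(TCP,R2);go(RP-R@LAB,R)
"
```

```text
[ 1.13384166 -0.15250983 -0.7752229   2.21164711 -0.44324012  0.36633574
  2.00181957] [-0.03268074 -0.00506716  0.01688356  0.00999829  0.00719783  0.0051099
 -0.0131935 ] (array([ 0.58554887, -0.19497621,  0.17255658]), array([[-0.7393017 ,  0.25137901,  0.62469319],
       [ 0.19354725,  0.96788599, -0.160425  ],
       [-0.64495926,  0.00230518, -0.76421347]]))
t [0.013  0.     0.0175] r [ 0.001  -0.039  -0.0024] dist 0.022
t [0.0079 0.0001 0.0174] r [ 0.0007 -0.259  -0.0025] dist 0.019
```

```bash
python3 -c "
from h import *
RP,R,xh,RR=reader();R2=R@Ro.from_rotvec([0,.15,0]).as_matrix();TCP=RP-R2@LAB
go(TCP,R2)
"
```

```text
t [0.0114 0.     0.0176] r [ 0.0009 -0.109  -0.0024] dist 0.021
```

Call:
carry_out(
  commands=[
    {"tx": 0.004,"ty": 0.0,"tz": 0.008,"rx": 0.0,"ry": -0.03,"rz": 0.0,"jaw": 0.5},
    {"tx": 0.008,"ty": 0.0,"tz": 0.014,"rx": 0.0,"ry": -0.07,"rz": 0.0,"jaw": 0.5},
    {"tx": 0.011,"ty": 0.0,"tz": 0.018,"rx": 0.0,"ry": -0.109,"rz": 0.0,"jaw": 0.5},
    {"tx": 0.011,"ty": 0.0,"tz": 0.018,"rx": 0.0,"ry": -0.109,"rz": 0.0,"jaw": 0.5},
    {"tx": 0.011,"ty": 0.0,"tz": 0.018,"rx": 0.0,"ry": -0.109,"rz": 0.0,"jaw": 0.5},
    {"tx": 0.011,"ty": 0.0,"tz": 0.018,"rx": 0.0,"ry": -0.109,"rz": 0.0,"jaw": 0.5},
  ],
  grip_force=20,
)

```text
time: 19.18
position: [0.5898, -0.1955, 0.1531]
tool_rot: [0.295, 2.315, -0.125]
ft_force: [-0.2, 1.2, -1.2]
grip_width: 0.636
```

```bash
cat > chk.py <<'E'
from h import *
np.set_printoptions(precision=4,suppress=True)
s=ctrl.get_state();print(s['time'],s['joint_positions'],s['qd'],s['grip_width'],s['ft_force'])
p,R0=pose();RP,R,xh,RR=reader()
print('label in RP frame',RR.T@(p+R0@LAB-RP),'ang',np.arccos(-R0[:,0]@RR[:,2]))
go(RP-R@LAB,R)
E
python3 chk.py
python3 -c "
from h import *
c,im=snap('scene','s14.png');c,im2=snap('top','t14.png')
cv2.imwrite('pics/s14c.png',cv2.resize(im[140:290,230:400],None,fx=4,fy=4,interpolation=cv2.INTER_CUBIC))
"
```

```text
19.175 [ 0.9374 -0.1204 -0.6059  2.314  -0.7594  0.1559  2.3302] [ 0.0116  0.0025 -0.0049  0.0019 -0.0058 -0.0013  0.0046] 0.636022206727107 [-0.1991  1.1754 -1.2257]
label in RP frame [0.0006 0.0004 0.002 ] ang 0.1491211346623215
t [-0.0014 -0.0004 -0.0001] r [ 0.0006 -0.1491 -0.0005] dist 0.001
```

View pics/s14c.png

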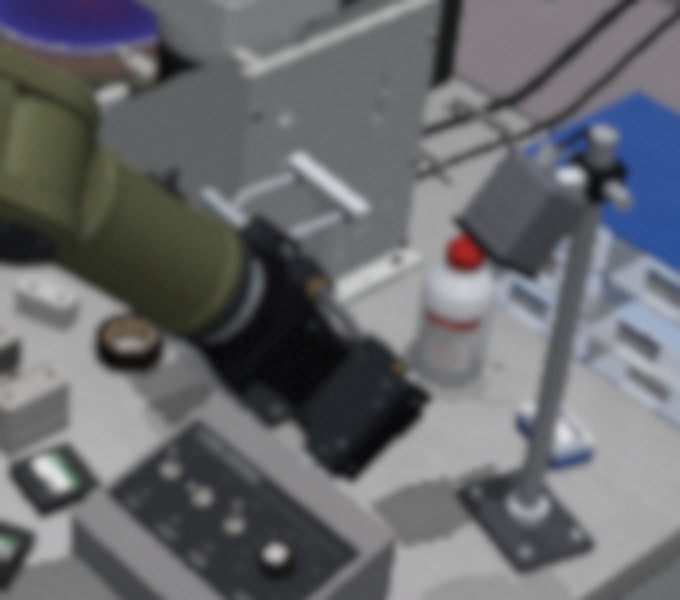

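View pics/t14.png

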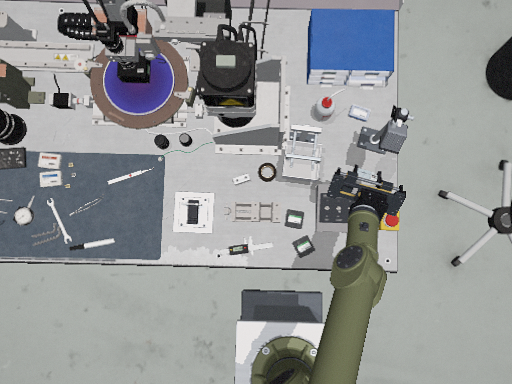

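```bash
python3 -c "
from h import *
im=cv2.imread('pics/t14.png')
cv2.imwrite('pics/t14c.png',cv2.resize(im[110:220,275:415],None,fx=5.5,fy=5.4,interpolation=cv2.INTER_CUBIC))
cv2.imwrite('pics/t14s.png',cv2.resize(im[185:240,165:225],None,fx=8,fy=8,interpolation=cv2.INTER_CUBIC))
c=camera_info('top');p,R=pose();RP,_,_,_=reader()
f=lambda X:((proj(c,X)-[275,110])*[5.5,5.4]).round(1)
print('label',f(p+R@LAB),'ends',[f(p+R@[0-.003,s*.028,-.019]) for s in (1,-1)],[f(p+R@[-.003,.028*s,-.0333]) for s in (1,-1)])
"
```

```text
label [542.6 356. ] ends [array([451.6, 325.8]), array([561.5, 356. ])] [array([449.9, 342.7]), array([560.7, 373.2])]
```

View pics/t14c.png

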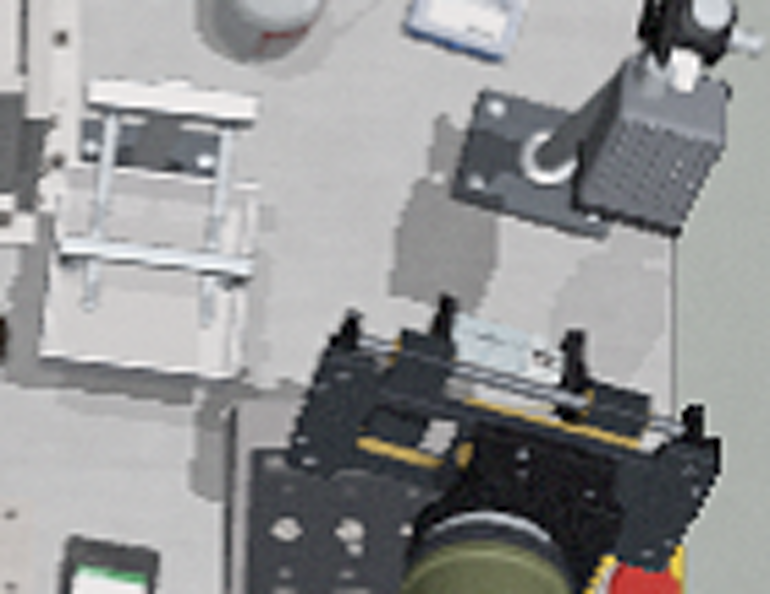

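View pics/t14s.png

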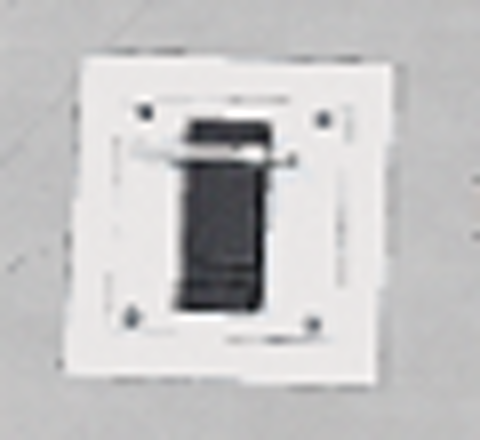

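The code shows at (545,358), where (543,356) was predicted, with the label up. The rear plate stands in its groove and the hood hangs on both hooks. I'll hold briefly, check once more and hand in.

Call:
carry_out(
  commands=[
    {"tx": 0.0,"ty": 0.0,"tz": 0.0,"rx": 0.0,"ry": 0.0,"rz": 0.0,"jaw": 0.5},
    {"tx": 0.0,"ty": 0.0,"tz": 0.0,"rx": 0.0,"ry": 0.0,"rz": 0.0,"jaw": 0.5},
    {"tx": 0.0,"ty": 0.0,"tz": 0.0,"rx": 0.0,"ry": 0.0,"rz": 0.0,"jaw": 0.5},
    {"tx": 0.0,"ty": 0.0,"tz": 0.0,"rx": 0.0,"ry": 0.0,"rz": 0.0,"jaw": 0.5},
  ],
  grip_force=20,
)

```text
time: 19.77
position: [0.5892, -0.1955, 0.152]
tool_rot: [0.296, 2.317, -0.125]
ft_force: [-0.2, -0.5, -0.1]
grip_width: 0.637
```

```bash
python3 chk.py && python3 -c "
from bench import ctrl
print(ctrl.close_job())"
```

```text
19.775 [ 0.9368 -0.1197 -0.6052  2.3152 -0.7603  0.1556  2.3312] [-0.0025  0.0004  0.0008  0.0008 -0.0008  0.0001 -0.0014] 0.6373329546834721 [-0.173  -0.5155 -0.149 ]
label in RP frame [0.0007 0.0003 0.0008] ang 0.15047954120477638
t [-0.0026 -0.0003 -0.0004] r [ 0.0007 -0.1505 -0.0012] dist 0.003
the job is handed in; nothing more can be done
None
```

I lifted the hood, hung it by its handle across both hooks and let go. I then took the front plate by its end edges; its notch was down with the frosted end at the robot's right, so the label faced away. I handed the job in at 19.8 s, still holding that plate under the reader.

**Last checks:**
- **Label position:** it computes to within about 1 mm of the reading point. The last top view shows the code where predicted, label up. The reading point itself comes from my own camera measurement of the reader.
- **Holding:** the grip was steady at 20 N, with the arm still.
- **Rest of the scene:** the same top view shows the hood on both hooks and the rear plate in its groove. No bystander looked moved.

**Not perfect:**
- **Label angle:** the label is about 0.15 rad off the reader's axis (limit 0.5). I tilted it less on purpose, because the full tilt pushed the wrist joints to their limits.
- **Joint 7:** it briefly read 2.6903 against its 2.69 range on the way in. I backed off at once; no fault was reported.
- **Reader geometry:** the reader head's corners measured up to about 1 cm from where my model put them. I trusted the column's foot and cap, which agreed to under 1 mm.

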